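# Shut down the cup warmer and stack the cups

### The arm

A 7-joint arm with a two-finger parallel gripper is mounted at the origin on the work surface. World frame = base frame: x ahead of the robot, y to its left, z up, the work surface at z = 0. Lengths are in m, angles in rad, forces in N, time in s.
With the tool pointing down it reaches from about 0.425 to 0.875 m from the base axis. Payload 4.7 kg.
Tool frame: the origin (TCP) lies on the centre line of the jaws, within the pads' length; the fingertips stand 14 mm ahead of it and the grasp point (between the pads) lies 5 mm behind it; z points along the fingers, x is the direction in which the jaws open and shut, and the axes are right-handed (so a half turn about z gives the same grasp; the last joint's range is limited). The gripper opens to 87 mm and grips with 3 to 60 N. Pads are 19 mm wide; open, the fingers measure 117 mm over their backs; the gripper's body (75 mm by 190 mm) begins 51 mm behind the grasp point.
Start: joints at [-1.15, 0.321, -0.07, 1.45, 0.023, 1.371, -0.057], TCP at [0.257, 0.597, 0.237] pointing down, gripper open.
Joint ranges: [-2.86, 2.86], [-0.3, 2.09], [-1.38, 1.24], [0.06, 2.45], [-1.56, 4.7], [0.09, 2.05], [-2.69, 2.69]. Speed limits (rad/s): [2.57, 2.57, 3.14, 3.14, 3.14, 3.14, 3.14].

### API

Orientations are given as a rotation vector (axis times angle).
In Python, from bench import ctrl gives the robot as it stands.
- The arm moves only by the tool drive_tool, never from a script. Its argument "rows" is a list that holds one entry, the list of rows, each a list of 5 numbers: the shift along the tool's x, y, z scaled (see below), then the turn about the tool's z scaled (see below), then the closure in counts, from 0 (fully open) to 255 (shut). In form: [[[dx, dy, dz, spin, jaw], ...]]. A call has 1 to 20 rows; each row is the pose to reach, as a shift and turn from the pose commanded when the call began, along the tool's axes at that moment, turning the shorter way round; what a row does not reach only later rows make up. The controller multiplies each number of a shift by 300 mm and each number of a turn by pi rad. A row lasts 1/8 s, in which the tool goes at most 62.5 mm and 10.7 degrees, less where a joint would pass 70% of its speed; a pose out of reach is approached as far as the arm can. A call with a number of a shift or a turn outside -1 to 1 is refused whole. A call with a gripper value outside its range is refused whole. The fingers move at their own pace and stop on an object; "grip_force" is the grip in N (left out, the last holds). Time passes only in rows, so rows that repeat a pose let the fingers close. It gives the time, the measured TCP pose, the force and the opening at its end, in the units of the state.
- ctrl.get_state(): the state, without advancing time (a new reading comes with each control period).
- ctrl.get_image(name): name is "scene" or "top" or "wrist"; returns a dict with "img" (480x640x3 uint8, blue, green, red), "camera_matrix" (3x3 intrinsics, pixels), "R" (3x3) and "t" (3): a world point X has camera coordinates R X + t. Camera axes: x right, y down, z forward; pixel columns grow to the right and rows downward; lengths in m; the calibration is good to about 2 mm. A picture is of the moment at which its call begins. There is no depth.
- ctrl.close_job(): hands the job in, once; it reports no verdict.
The state is a dict: "time": time; "joint_positions": joint angles; "qd": joint speeds; "joint_torque": joint torques, N m; "position": TCP position; "tool_rot": TCP orientation; "ft_force": force on the tool from outside, world axes, zero at the start; "torque": the same for the moment, N m; "grip_width": opening from 0.0 (shut) to 1.0 (fully open).
Only numpy, scipy, OpenCV 4.12 (cv2) and the standard library are available. Lean on these libraries where they do the work, as an engineer would, in place of code of your own. Each camera call takes 0.05 s, during which the arm holds its last target.

### The job

Shut down the cup warmer for the night: first, with the cups still standing on its hot plate, turn the dial fully anticlockwise to its end stop (off). Then take every cup off the plate and nest them all, upright and each fully home in the one below, into a single stack with the lowest cup standing flat on the floor of the small wooden bowl. Leave the other things on the shelf where they are.

Things in the scene. Friction and masses are not known exactly. Their poses are not given: they have to be found in the camera images.
- warmer: electric cup warmer, fixed to the shelf. Origin: under the middle of its hot plate, at shelf level. The black hot plate is 230 mm (own x) by 340 mm (own y), its top 40 mm above the shelf, edged by a steel lip 6 mm high and 8 mm wide. A lower grey control strip, 100 mm wide with its top at 28 mm, joins the plate's own +y end and carries the dial. Everything about it turns with its yaw
- plate_mid (a point): the middle of the hot plate, on its top surface
- dial (a joint): angle of the warmer's dial in rad: 0 = off, the end stop fully anticlockwise seen from above; 4.6 = hottest, the end stop fully clockwise. It stays where it is left and needs about 0.05 N m to turn. At 0 the bar's white pointer faces the red mark (the warmer's own -x)
- dial_grip (a point): point on the dial's upright axis at the height to grip, 7 mm under the top of the dial, 220 mm from plate_mid along the warmer's own +y and 65 mm above the shelf; turns with the dial. The dial is a black bar 42 mm long (own x), 14 mm thick (own y) and standing 30 mm proud of a 44 mm disc 8 mm thick; the white pointer is at its -x end. The bar's lower edge, on the disc, is 23 mm below this point
- bowl: small thick-walled round dark wooden bowl that holds the stack, fixed to the shelf: 83 mm across the rim, 34 mm tall, 68 mm across the foot; its hollow is 58 mm across at the mouth and narrows to 48 mm at the flat floor, 10 mm above the shelf, so that the lowest cup stands in it with about 3 mm play and its rim 65 mm above the shelf; origin under its centre at shelf level
- bowl_floor (a point): centre of the bowl's floor, on its top surface
- cup_a: handleless white cup (may be absent), all six alike but for colour: a plain cone 55 mm tall, 66 mm across the rim, 41 mm across the foot, wall 3 mm, thick base with the inner floor 22 mm above the foot, 140 g. Origin: centre of its foot, z up towards the rim. A cup fully nested in another stands with its foot on the other's inner floor, 22 mm higher, with under 2 mm play at the side
- cup_b: handleless blue cup (may be absent), all six alike but for colour: a plain cone 55 mm tall, 66 mm across the rim, 41 mm across the foot, wall 3 mm, thick base with the inner floor 22 mm above the foot, 140 g. Origin: centre of its foot, z up towards the rim. A cup fully nested in another stands with its foot on the other's inner floor, 22 mm higher, with under 2 mm play at the side
- cup_c: handleless terracotta cup (may be absent), all six alike but for colour: a plain cone 55 mm tall, 66 mm across the rim, 41 mm across the foot, wall 3 mm, thick base with the inner floor 22 mm above the foot, 140 g. Origin: centre of its foot, z up towards the rim. A cup fully nested in another stands with its foot on the other's inner floor, 22 mm higher, with under 2 mm play at the side
- cup_d: handleless white cup (may be absent), all six alike but for colour: a plain cone 55 mm tall, 66 mm across the rim, 41 mm across the foot, wall 3 mm, thick base with the inner floor 22 mm above the foot, 140 g. Origin: centre of its foot, z up towards the rim. A cup fully nested in another stands with its foot on the other's inner floor, 22 mm higher, with under 2 mm play at the side
- cup_e: handleless blue cup (may be absent), all six alike but for colour: a plain cone 55 mm tall, 66 mm across the rim, 41 mm across the foot, wall 3 mm, thick base with the inner floor 22 mm above the foot, 140 g. Origin: centre of its foot, z up towards the rim. A cup fully nested in another stands with its foot on the other's inner floor, 22 mm higher, with under 2 mm play at the side
- cup_f: handleless terracotta cup (may be absent), all six alike but for colour: a plain cone 55 mm tall, 66 mm across the rim, 41 mm across the foot, wall 3 mm, thick base with the inner floor 22 mm above the foot, 140 g. Origin: centre of its foot, z up towards the rim. A cup fully nested in another stands with its foot on the other's inner floor, 22 mm higher, with under 2 mm play at the side
- cloche: bystander, to be left alone: clear glass cloche on a round wooden base, 120 mm across, 178 mm tall; origin under its centre
- tonearm_rest: bystander, to be left alone: chrome tonearm rest, a small forked post 44 mm across the foot, 69 mm tall; origin under its centre
- adapter: bystander, to be left alone: red plastic record adapter, a disc 38 mm across, 10 mm tall; origin under its centre
- opener: bystander, to be left alone: flat steel bottle opener, 126 mm long, 42 mm wide, 6 mm thick, lying along its own x; origin under its centre
- flip_box: bystander, to be left alone: closed flip-top ceramic box, blue with a white lid, 78 x 103 mm, 55 mm tall; origin under its centre
- mug: bystander, to be left alone: yellow mug with a handle at its +y side, 76 mm across, 85 mm tall; origin under its centre
Not all that is in view belongs to the job. Leave any turquoise or yellow look-alike of the cup_c alone. What is shaped like the cup_b but green is not meant.

How it is judged:
On the way:
1. the dial is at its off stop (under 0.08 rad) while every cup is still on the warmer's plate (value of joint dial below 0.08 rad and horizontal distance between each of cup_a, cup_b, cup_c, cup_d, cup_e, cup_f and plate_mid below 0.21 m), for 0.2 s.
At the end, for the whole second after the job is handed in: The dial is still off (under 0.08 rad); every cup present is upright (within 0.12 rad), at rest, within 15 mm of the bowl's centre, and either stands on the bowl's floor (foot within 5 mm of it) or is nested in another cup (foot 18 to 27 mm above that cup's foot, within 7 mm of its axis) (value of joint dial below 0.08 rad and (z of cup_a in the frame of bowl_floor between -0.005 and 0.005 m or (z of cup_a in the frame of cup_b between 0.018 and 0.027 m and horizontal distance between cup_a and cup_b below 0.007 m) or (z of cup_a in the frame of cup_c between 0.018 and 0.027 m and horizontal distance between cup_a and cup_c below 0.007 m) or (z of cup_a in the frame of cup_d between 0.018 and 0.027 m and horizontal distance between cup_a and cup_d below 0.007 m) or (z of cup_a in the frame of cup_e between 0.018 and 0.027 m and horizontal distance between cup_a and cup_e below 0.007 m) or (z of cup_a in the frame of cup_f between 0.018 and 0.027 m and horizontal distance between cup_a and cup_f below 0.007 m)) and horizontal distance between each of cup_a, cup_b, cup_c, cup_d, cup_e, cup_f and bowl_floor below 0.015 m and angle between each of cup_a, cup_b, cup_c, cup_d, cup_e, cup_f's own z axis and vertical below 0.12 rad and linear speed of each of cup_a, cup_b, cup_c, cup_d, cup_e, cup_f below 0.05 m/s and (z of cup_b in the frame of bowl_floor between -0.005 and 0.005 m or (z of cup_b in the frame of cup_a between 0.018 and 0.027 m and horizontal distance between cup_b and cup_a below 0.007 m) or (z of cup_b in the frame of cup_c between 0.018 and 0.027 m and horizontal distance between cup_b and cup_c below 0.007 m) or (z of cup_b in the frame of cup_d between 0.018 and 0.027 m and horizontal distance between cup_b and cup_d below 0.007 m) or (z of cup_b in the frame of cup_e between 0.018 and 0.027 m and horizontal distance between cup_b and cup_e below 0.007 m) or (z of cup_b in the frame of cup_f between 0.018 and 0.027 m and horizontal distance between cup_b and cup_f below 0.007 m)) and (z of cup_c in the frame of bowl_floor between -0.005 and 0.005 m or (z of cup_c in the frame of cup_a between 0.018 and 0.027 m and horizontal distance between cup_c and cup_a below 0.007 m) or (z of cup_c in the frame of cup_b between 0.018 and 0.027 m and horizontal distance between cup_c and cup_b below 0.007 m) or (z of cup_c in the frame of cup_d between 0.018 and 0.027 m and horizontal distance between cup_c and cup_d below 0.007 m) or (z of cup_c in the frame of cup_e between 0.018 and 0.027 m and horizontal distance between cup_c and cup_e below 0.007 m) or (z of cup_c in the frame of cup_f between 0.018 and 0.027 m and horizontal distance between cup_c and cup_f below 0.007 m)) and (z of cup_d in the frame of bowl_floor between -0.005 and 0.005 m or (z of cup_d in the frame of cup_a between 0.018 and 0.027 m and horizontal distance between cup_d and cup_a below 0.007 m) or (z of cup_d in the frame of cup_b between 0.018 and 0.027 m and horizontal distance between cup_d and cup_b below 0.007 m) or (z of cup_d in the frame of cup_c between 0.018 and 0.027 m and horizontal distance between cup_d and cup_c below 0.007 m) or (z of cup_d in the frame of cup_e between 0.018 and 0.027 m and horizontal distance between cup_d and cup_e below 0.007 m) or (z of cup_d in the frame of cup_f between 0.018 and 0.027 m and horizontal distance between cup_d and cup_f below 0.007 m)) and (z of cup_e in the frame of bowl_floor between -0.005 and 0.005 m or (z of cup_e in the frame of cup_a between 0.018 and 0.027 m and horizontal distance between cup_e and cup_a below 0.007 m) or (z of cup_e in the frame of cup_b between 0.018 and 0.027 m and horizontal distance between cup_e and cup_b below 0.007 m) or (z of cup_e in the frame of cup_c between 0.018 and 0.027 m and horizontal distance between cup_e and cup_c below 0.007 m) or (z of cup_e in the frame of cup_d between 0.018 and 0.027 m and horizontal distance between cup_e and cup_d below 0.007 m) or (z of cup_e in the frame of cup_f between 0.018 and 0.027 m and horizontal distance between cup_e and cup_f below 0.007 m)) and (z of cup_f in the frame of bowl_floor between -0.005 and 0.005 m or (z of cup_f in the frame of cup_a between 0.018 and 0.027 m and horizontal distance between cup_f and cup_a below 0.007 m) or (z of cup_f in the frame of cup_b between 0.018 and 0.027 m and horizontal distance between cup_f and cup_b below 0.007 m) or (z of cup_f in the frame of cup_c between 0.018 and 0.027 m and horizontal distance between cup_f and cup_c below 0.007 m) or (z of cup_f in the frame of cup_d between 0.018 and 0.027 m and horizontal distance between cup_f and cup_d below 0.007 m) or (z of cup_f in the frame of cup_e between 0.018 and 0.027 m and horizontal distance between cup_f and cup_e below 0.007 m))); the robot touches nothing.
It fails at once if a bystander was moved more than 40 mm (distance of any of cloche, tonearm_rest, adapter, opener, flip_box, mug from where it was at the start of the episode above 0.04 m).
Of cup_a, cup_b, cup_c, cup_d, cup_e, cup_f only 4 to 6 are there at a start; the rules pass over those that are not, and their reading is None.
At some moment in a run one of cup_a, cup_b, cup_c, cup_d, cup_e, cup_f may be knocked a few centimetres aside while the robot is not near it.
It also fails if it takes over 210 s, if anything falls off the work surface, if the arm or the gripper's body presses on something with over 40 N, if the wrist force passes 120 N, or if a joint passes its speed limit or range.

## Working session

There is one attempt and no reset: what is moved stays moved. The work goes in short steps, Python scripts to look and compute and a tool call to move; the robot and the scene stay as the last step left them, time stands still between calls to the robot, and variables do not carry over. Pictures are saved under pics/ and viewed, and the job is handed in when it is done.

Besides the shell and the picture viewer there is one more tool, called after ">>>" by a JSON object that holds its "name" and its "arguments". drive_tool: Moves the arm, as the interface text tells. Its arguments: {"type":"object","properties":{"rows":{"type":"array"},"grip_force":{"type":"number"}},"required":["rows"]}

```bash
ls; mkdir -p pics; python3 - <<'E'
from bench import ctrl
import cv2,numpy as np
s=ctrl.get_state(); print(s)
for n in ["scene","top","wrist"]:
    d=ctrl.get_image(n); cv2.imwrite(f"pics/{n}0.png",d["img"]); print(n,d["camera_matrix"],d["R"],d["t"])
    np.savez(f"pics/{n}0.npz",K=d["camera_matrix"],R=d["R"],t=d["t"])
E
```

```text
pics
{'time': 0.0, 'joint_positions': array([-1.14990023,  0.32181465, -0.07006502,  1.45169615,  0.02261293,
        1.37081863, -0.05692383]), 'qd': array([ 4.68129671e-04, -3.63971767e-04, -1.60984421e-05, -6.87776357e-04,
        5.67720138e-04, -3.22454778e-03, -3.89750574e-04]), 'joint_torque': array([-4.12465515e-04, -4.91285741e+01, -4.03520074e-01, -3.12522054e+01,
       -6.37146877e-02,  4.38310322e-02,  1.78518139e-04]), 'position': array([0.25703005, 0.5964291 , 0.23545616]), 'tool_rot': array([ 2.62340552e+00,  1.72626505e+00, -2.44980460e-03]), 'ft_force': array([ 0.24552552,  0.36802732, -0.26442012]), 'torque': array([ 0.01918389, -0.06284804, -0.02382911]), 'grip_width': 0.9981184351836868}
scene [[433.16448214   0.         319.85265671]
 [  0.         433.16448214 239.58895172]
 [  0.           0.           1.        ]] [[ 0.13369624  0.99076909  0.02240371]
 [ 0.6266479  -0.06700436 -0.77641666]
 [-0.76774848  0.11784323 -0.6298216 ]] [-0.07246383 -0.26751335  1.52881303]
top [[577.90149912   0.         327.57373748]
 [  0.         577.90149912 243.44957522]
 [  0.           0.           1.        ]] [[-0.02086108 -0.99954638 -0.02172196]
 [-0.98852588  0.02387245 -0.14915325]
 [ 0.14960415  0.01836122 -0.98857547]] [0.02157107 0.52829504 1.36755117]
wrist [[373.81090981   0.         311.8712743 ]
 [  0.         373.81090981 238.13087263]
 [  0.           0.           1.        ]] [[ 0.39626005  0.91813738 -0.0013092 ]
 [ 0.88996642 -0.38375041  0.24636436]
 [ 0.22569392 -0.0987895  -0.9691764 ]] [-0.65030024 -0.03037827  0.39059732]
```

View pics/scene0.png

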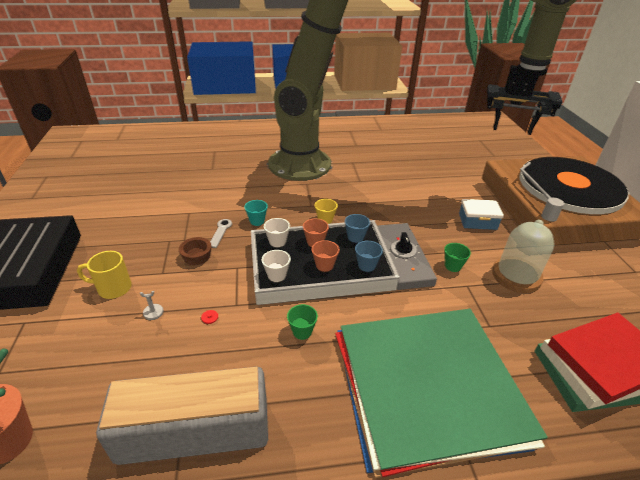

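View pics/top0.png

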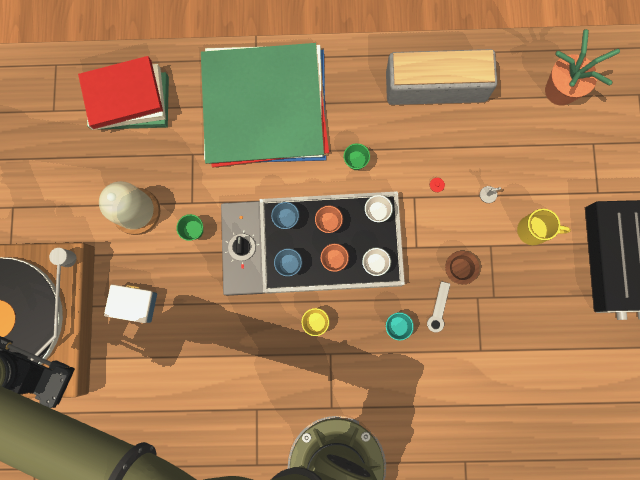

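View pics/wrist0.png

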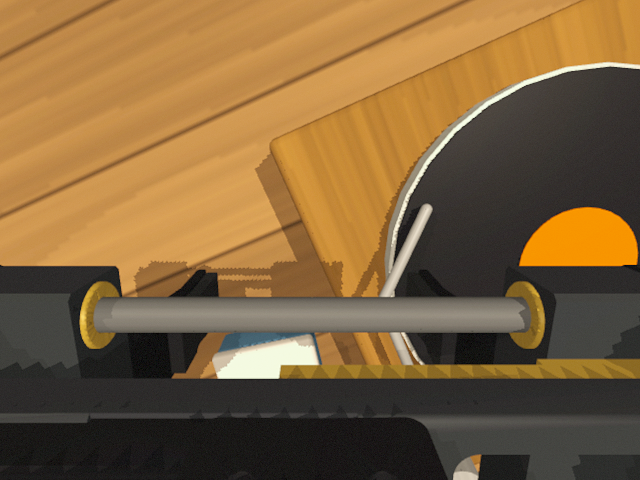

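The scene picture shows six cups on the plate: white at (277,233) and (276,267), terracotta at (316,233) and (325,257), blue at (357,229) and (368,257). In the top view they are at (378,208), (376,262), (329,219), (334,258), (285,215) and (288,262). The look-alikes stand off the plate: green (357,157) and (190,228), yellow (315,322), turquoise (399,326), plus the yellow mug (540,227). The bowl is at (463,267) and the dial at (241,247). Next is a close crop.

```bash
python3 - <<'E'
import cv2
im=cv2.imread("pics/top0.png")
cv2.imwrite("pics/crop1.png",cv2.resize(im[185:305,210:410],None,fx=4,fy=4,interpolation=cv2.INTER_CUBIC))
a=cv2.resize(im[235:300,430:500],None,fx=6,fy=6,interpolation=cv2.INTER_CUBIC)
b=cv2.resize(im[215:280,208:278],None,fx=6,fy=6,interpolation=cv2.INTER_CUBIC)
cv2.imwrite("pics/crop2.png",cv2.resize(cv2.hconcat([a,b]),None,fx=.95,fy=.95))
E
```

```text
(no output)
```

View pics/crop1.png

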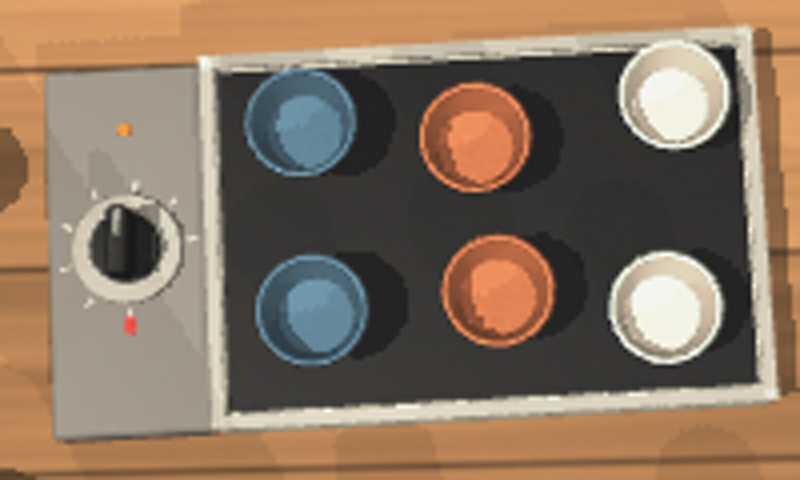

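View pics/crop2.png

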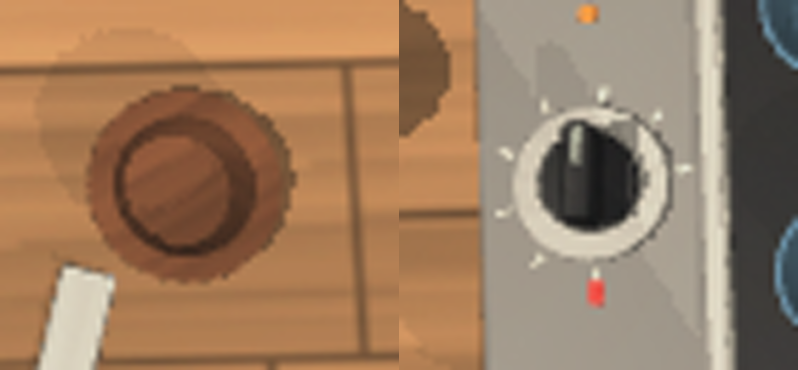

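The close crop confirms the choice: blue, terracotta and white pairs standing on the black plate. The dial is at crop2 (590,180), with its pointer facing image-up, so roughly half a turn from the red off mark. The empty bowl is at left in crop2. Next I measure them.

```bash
cat > h.py <<'E'
import cv2,numpy as np,time
from scipy.spatial.transform import Rotation as Ro
from bench import ctrl
def grab(n,tag=None):
    d=ctrl.get_image(n)
    if tag: cv2.imwrite(f"pics/{tag}.png",d["img"])
    return d
def ray(d,uv,z):
    K,R,t=map(np.asarray,(d["camera_matrix"],d["R"],d["t"]))
    C=-R.T@t; v=R.T@np.linalg.solve(K,[uv[0],uv[1],1.]); s=(z-C[2])/v[2]
    return C+s*v
def proj(d,X):
    K,R,t=map(np.asarray,(d["camera_matrix"],d["R"],d["t"]))
    p=K@(R@np.asarray(X,float)+t); return p[:2]/p[2]
def masks(img):
    hsv=cv2.cvtColor(img,cv2.COLOR_BGR2HSV); H,S,V=cv2.split(hsv)
    return {"blue":((H>95)&(H<115)&(S>70)&(V>60)),
            "terra":((H<11)&(S>135)&(V>90)),
            "white":((S<70)&(V>140))}
def rim_fit(d,mask,p0,z,r=0.033):
    """refine rim centre from hull of the blob near pixel p0"""
    m=mask.astype(np.uint8)
    m=cv2.morphologyEx(m,cv2.MORPH_OPEN,np.ones((2,2),np.uint8))
    n,l,st,c=cv2.connectedComponentsWithStats(m)
    return n,l,st,c
def tool(xyz_target, yawjaw=None):
    """rows numbers (scaled) for moving from current measured pose to target xyz; jaw angle world (mod pi)"""
    s=ctrl.get_state(); Rt=Ro.from_rotvec(s["tool_rot"]).as_matrix()
    d=Rt.T@(np.asarray(xyz_target)-s["position"])
    out=list(d/0.3)
    if yawjaw is not None:
        # tool x in world
        cur=np.arctan2(Rt[1,0],Rt[0,0])
        dw=(yawjaw-cur+np.pi/2)%np.pi-np.pi/2
        out.append(-dw/np.pi)  # tool z down
    return np.round(out,4)
E
python3 - <<'E'
from h import *
for n in ["top"]:
    d=grab(n); im=d["img"]; M=masks(im)
    print("C",-np.array(d["R"]).T@d["t"])
    for k,m in M.items():
        nn,l,st,c=rim_fit(d,m,None,.095)
        for i in range(1,nn):
            x,y,w,h,a=st[i]
            if 150<a<2500 and 225<c[i][0]<410 and 190<c[i][1]<295:
                pts=cv2.findContours((l==i).astype(np.uint8),0,2)[0][0]
                hull=cv2.convexHull(pts)
                e=cv2.fitEllipse(hull)
                P=ray(d,e[0],.095); print(k,a,(x,y,w,h),np.round(e[0],1),np.round(e[1],1),np.round(P,4), "px/66mm",0.066*577.9/1.27)
    # warmer corners guess from crop: plate lip outer top z .046
    for uv in [(203,60),(750,30),(776,398),(214,428)]:
        print(ray(d,(210+uv[0]/4,185+uv[1]/4),.046))
    for uv in [(185,85),(185,280),(88,185),(290,185)]:
        print("bowl",ray(d,(430+uv[0]/5.7,235+uv[1]/5.7),.034))
    print("dial disc", ray(d,(430-70+208-430-138+ (0),0),0) )
E
```

```text
C [ 0.31809198 -0.01616032  1.43119303]
blue 584 (np.int32(272), np.int32(203), np.int32(28), np.int32(27)) [285.8 216. ] [26.6 27.4] [0.5882 0.106  0.095 ] px/66mm 30.03259842519685
blue 604 (np.int32(275), np.int32(250), np.int32(28), np.int32(27)) [288.6 263.1] [27.1 27.8] [0.4762 0.1005 0.095 ] px/66mm 30.03259842519685
terra 545 (np.int32(316), np.int32(207), np.int32(28), np.int32(27)) [329.2 220. ] [26.9 27.6] [0.576  0.0036 0.095 ] px/66mm 30.03259842519685
terra 542 (np.int32(321), np.int32(245), np.int32(29), np.int32(28)) [335.  258.3] [27.5 27.9] [ 0.4849 -0.0079  0.095 ] px/66mm 30.03259842519685
white 612 (np.int32(363), np.int32(249), np.int32(29), np.int32(28)) [376.9 262.4] [27.8 28.2] [ 0.473  -0.1051  0.095 ] px/66mm 30.03259842519685
[0.6397035  0.17160936 0.046     ]
[ 0.649828  -0.1644285  0.046    ]
[ 0.42401842 -0.17116664  0.046     ]
[0.41361386 0.16579957 0.046     ]
bowl [ 0.50574882 -0.31750282  0.034     ]
bowl [ 0.42267427 -0.31288671  0.034     ]
bowl [ 0.46391492 -0.27415926  0.034     ]
bowl [ 0.46193436 -0.35941115  0.034     ]
dial disc [1.22350299 0.8845824  0.        ]
```

```bash
python3 - <<'E'
from h import *
d=grab("top"); 
print("dial disc",ray(d,(241.9,247.1),.036),"expected (.5252,.2204)")
print("pointer end", ray(d,(208+(576-399)/5.7,215+130/5.7),.072),"bar bottom end",ray(d,(208+(582-399)/5.7,215+215/5.7),.072))
def circ(d,im,c,z,r,col,s,o):
    p=np.array([(proj(d,(c[0]+r*np.cos(a),c[1]+r*np.sin(a),z))-o)*s for a in np.linspace(0,2*np.pi,60)])
    cv2.polylines(im,[np.round(p*16).astype(np.int32)],True,col,1,cv2.LINE_AA,4)
cups=[(.5882,.106),(.4762,.1005),(.576,.0036),(.4849,-.0079),(.473,-.1051),(.592,-.109)]
for n,(x0,x1,y0,y1),s in [("top",(210,500,180,300),2.7),("scene",(160,440,205,305),2.8)]:
    d=grab(n); o=np.array([x0,y0]); im=cv2.resize(d["img"][y0:y1,x0:x1],None,fx=s,fy=s,interpolation=cv2.INTER_CUBIC)
    for c in cups: circ(d,im,c,.095,.033,(0,255,0),s,o)
    circ(d,im,(.4642,-.3168),.034,.0415,(255,255,0),s,o)
    circ(d,im,(.5252,.2204),.036,.022,(255,0,255),s,o)
    a=.03;Rz=np.array([[np.cos(a),-np.sin(a)],[np.sin(a),np.cos(a)]])
    q=[(proj(d,list(Rz@np.array(v)+[.5318,.0005])+[.046])-o)*s for v in [(.115,.17),(-.115,.17),(-.115,-.17),(.115,-.17)]]
    cv2.polylines(im,[np.round(np.array(q)).astype(np.int32)],True,(0,0,255),1)
    cv2.imwrite(f"pics/ov_{n}.png",im)
E
```

```text
dial disc [0.52526037 0.21964179 0.036     ] expected (.5252,.2204)
pointer end [0.54253259 0.22041619 0.072     ] bar bottom end [0.50649381 0.21782707 0.072     ]
```

View pics/ov_top.png

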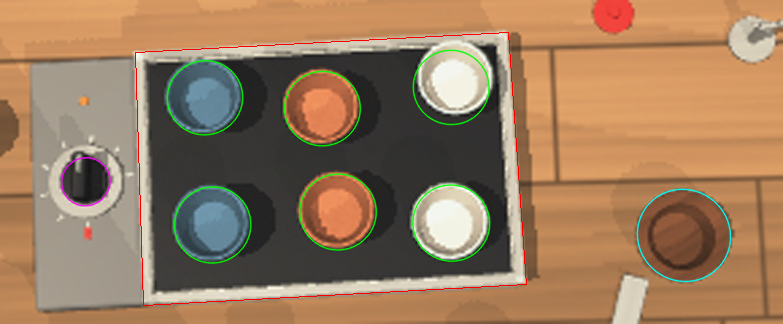

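View pics/ov_scene.png

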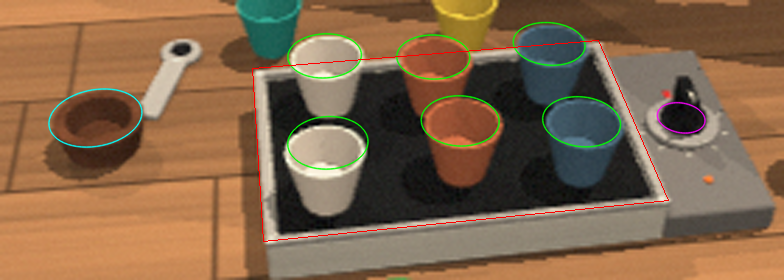

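Bowl, dial disc, plate outline and near cups all agree between the two cameras; only my guess for the far white cup was off, about 9 mm short in x. The dial pointer is about 3.1 rad from off. Next I go above the dial.

```bash
python3 - <<'E'
from h import *
print(tool((.5252,.2200,.16),-1.50), tool((.5252,.2200,.235),-1.50))
E
```

```text
[-0.8002  1.3176  0.2548 -0.152 ] [-0.8003  1.3176  0.0048 -0.152 ]
```

>>> {"name": "drive_tool", "arguments": {"rows": [[[-0.4, 0.66, 0.0, 0.42, 130], [-0.4, 0.66, 0.0, 0.42, 130], [-0.4, 0.66, 0.0, 0.42, 130], [-0.4, 0.66, 0.0, 0.42, 130], [-0.4, 0.66, 0.0, 0.42, 130], [-0.4, 0.66, 0.0, 0.42, 130], [-0.4, 0.66, 0.0, 0.42, 130], [-0.4, 0.66, 0.0, 0.42, 130], [-0.4, 0.66, 0.0, 0.42, 130]]], "grip_force": 30}}

```text
time: 1.48
position: [0.3915, 0.4085, 0.2366]
tool_rot: [-3.132, 0.239, -0.0]
ft_force: [0.5, 0.5, -0.1]
grip_width: 0.49
```

```bash
python3 - <<'E'
from h import *
s=ctrl.get_state(); print(s["joint_positions"],s["position"],s["grip_width"])
print(tool((.5252,.2200,.16),-1.50))
E
```

```text
[-1.00010369  0.14015912  0.16211302  1.67192871 -0.02320172  1.33131526
 -0.98636709] [0.39150293 0.40845555 0.23658861] 0.49031091761111334
[0.5358 0.5533 0.2553 0.429 ]
```

>>> {"name": "drive_tool", "arguments": {"rows": [[[0.536, 0.553, 0.0, 0.429, 130], [0.536, 0.553, 0.0, 0.429, 130], [0.536, 0.553, 0.0, 0.429, 130], [0.536, 0.553, 0.1, 0.429, 130], [0.536, 0.553, 0.25, 0.429, 130], [0.536, 0.553, 0.25, 0.429, 130], [0.536, 0.553, 0.25, 0.429, 130], [0.536, 0.553, 0.25, 0.429, 130], [0.536, 0.553, 0.25, 0.429, 130], [0.536, 0.553, 0.25, 0.429, 130]]]}}

```text
time: 2.72
position: [0.5248, 0.2197, 0.1617]
tool_rot: [-2.298, 2.142, 0.0]
ft_force: [0.6, -0.4, -0.9]
grip_width: 0.485
```

```bash
python3 - <<'E'
from h import *
s=ctrl.get_state(); print(s["joint_positions"],s["position"],s["grip_width"])
print(tool((.5252,.2200,.06),-1.50))
d=grab("wrist","w1"); print(proj(d,(.5252,.2200,.072)))
grab("scene","s1")
E
```

```text
[-0.83088531  0.20558719  0.43923262  1.76919922 -0.09392914  1.18703341
 -1.86538496] [0.52478743 0.21973733 0.16173335] 0.48473597467532614
[-7.000e-04 -1.300e-03  3.391e-01 -3.000e-04]
[312.82532665 247.90625709]
```

View pics/w1.png

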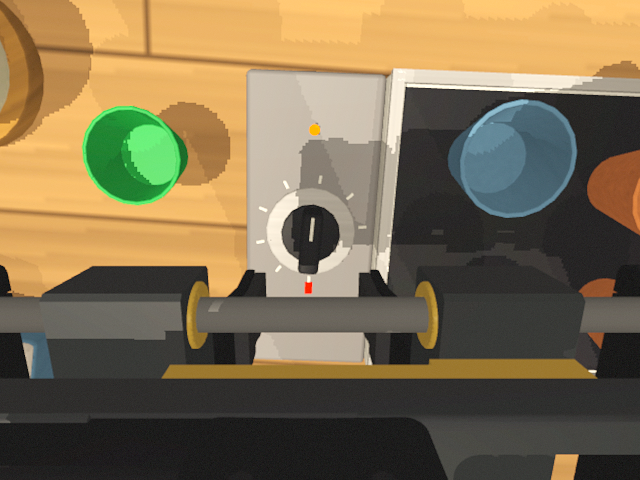

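View pics/s1.png

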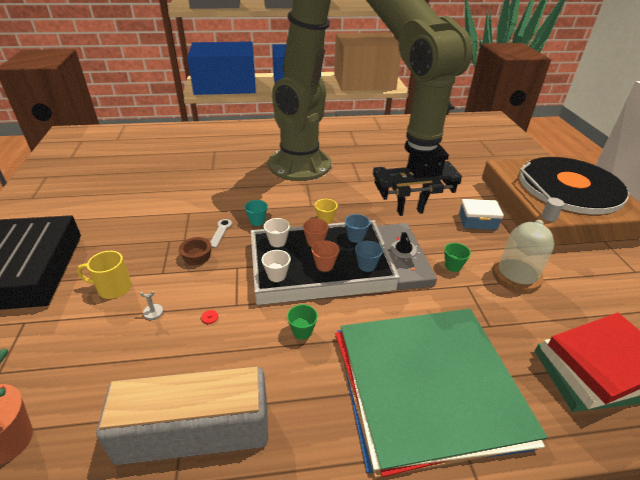

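The wrist picture shows the dial bar upright in the image at (310,238), centred between the fingers as predicted (312,248). I lower onto it.

>>> {"name": "drive_tool", "arguments": {"rows": [[[-0.001, -0.001, 0.15, 0.0, 130], [-0.001, -0.001, 0.25, 0.0, 130], [-0.001, -0.001, 0.34, 0.0, 130], [-0.001, -0.001, 0.34, 0.0, 130], [-0.001, -0.001, 0.34, 0.0, 130], [-0.001, -0.001, 0.34, 0.0, 255], [-0.001, -0.001, 0.34, 0.0, 255], [-0.001, -0.001, 0.34, 0.0, 255], [-0.001, -0.001, 0.34, 0.0, 255], [-0.001, -0.001, 0.34, 0.0, 255], [-0.001, -0.001, 0.34, 0.0, 255]]], "grip_force": 30}}

```text
time: 4.2
position: [0.5249, 0.221, 0.0598]
tool_rot: [-2.295, 2.143, 0.001]
ft_force: [-1.0, 3.3, 1.4]
grip_width: 0.162
```

>>> {"name": "drive_tool", "arguments": {"rows": [[[0, 0, 0, -0.05, 255], [0, 0, 0, -0.1, 255], [0, 0, 0, -0.15, 255], [0, 0, 0, -0.2, 255], [0, 0, 0, -0.25, 255], [0, 0, 0, -0.3, 255], [0, 0, 0, -0.35, 255], [0, 0, 0, -0.4, 255], [0, 0, 0, -0.45, 255], [0, 0, 0, -0.5, 255], [0, 0, 0, -0.5, 255], [0, 0, 0, -0.5, 255]]]}}

```text
time: 5.7
position: [0.5264, 0.2197, 0.0599]
tool_rot: [-3.14, -0.101, -0.004]
ft_force: [4.6, 1.7, -1.5]
grip_width: 0.161
```

>>> {"name": "drive_tool", "arguments": {"rows": [[[0, 0, 0, -0.05, 255], [0, 0, 0, -0.1, 255], [0, 0, 0, -0.15, 255], [0, 0, 0, -0.2, 255], [0, 0, 0, -0.25, 255], [0, 0, 0, -0.3, 255], [0, 0, 0, -0.35, 255], [0, 0, 0, -0.4, 255], [0, 0, 0, -0.44, 255], [0, 0, 0, -0.44, 255], [0, 0, 0, -0.44, 255]]]}}

```text
time: 7.08
position: [0.5276, 0.221, 0.0599]
tool_rot: [2.352, 2.08, 0.009]
ft_force: [7.8, 4.9, -4.7]
grip_width: 0.158
```

```bash
python3 - <<'E'
from h import *
s=ctrl.get_state(); print(s["joint_positions"],s["position"],s["grip_width"],s["torque"],s["ft_force"])
R=Ro.from_rotvec(s["tool_rot"]).as_matrix(); print("jaw yaw",np.arctan2(R[1,0],R[0,0]),"off expected",.03+np.pi/2)
E
```

```text
[-0.42604023  0.30450915 -0.0198523   1.8461847   0.00751015  0.98491954
  0.99883649] [0.52756651 0.22096459 0.05991716] 0.1575325665104361 [ 1.00215943 -1.70144651  0.00274065] [ 7.75609071  4.86679323 -4.651297  ]
jaw yaw 1.447939521475615 off expected 1.6007963267948966
```

>>> {"name": "drive_tool", "arguments": {"rows": [[[0, 0, 0, -0.025, 255], [0, 0, 0, -0.05, 255], [0, 0, 0, -0.05, 255], [0, 0, 0, -0.05, 255]]]}}

```text
time: 7.58
position: [0.5276, 0.2212, 0.0599]
tool_rot: [2.181, 2.258, 0.009]
ft_force: [7.5, 5.3, -5.2]
grip_width: 0.16
```

```bash
python3 - <<'E'
from h import *
s=ctrl.get_state(); print(s["position"],s["grip_width"],s["torque"],s["ft_force"],s["joint_torque"][6])
R=Ro.from_rotvec(s["tool_rot"]).as_matrix(); print("jaw yaw",np.arctan2(R[1,0],R[0,0]))
E
```

```text
[0.52759151 0.22119389 0.05991971] 0.1597444206325103 [ 1.14524284 -1.74134194  0.06828896] [ 7.45380754  5.27767725 -5.23832145] -0.04130887915380299
jaw yaw 1.6051786952437666
```

>>> {"name": "drive_tool", "arguments": {"rows": [[[0, 0, 0, -0.02, 255], [0, 0, 0, -0.02, 255], [0, 0, 0, -0.02, 255]]]}}

```text
time: 7.95
position: [0.5274, 0.2212, 0.0599]
tool_rot: [2.112, 2.323, 0.009]
ft_force: [7.6, 5.5, -4.7]
grip_width: 0.167
```

```bash
python3 - <<'E'
from h import *
s=ctrl.get_state(); print(s["position"],s["grip_width"],s["torque"],s["ft_force"],s["joint_torque"][6])
R=Ro.from_rotvec(s["tool_rot"]).as_matrix(); print("jaw yaw",np.arctan2(R[1,0],R[0,0]))
E
```

```text
[0.52743973 0.22118843 0.05994721] 0.16748473679708306 [ 1.14270081 -1.65980174 -0.62534124] [ 7.55246385  5.50476527 -4.6884269 ] 0.6180718168616295
jaw yaw 1.6656622034227198
```

The moment about z jumped to 0.63 N m, so the dial is against its stop. I release and lift.

>>> {"name": "drive_tool", "arguments": {"rows": [[[0, 0, 0, 0.015, 255], [0, 0, 0, 0.015, 150], [0, 0, 0, 0.015, 130], [0, 0, 0, 0.015, 130], [0, 0, 0, 0.015, 130], [0, 0, -0.2, 0.015, 130], [0, 0, -0.4, 0, 0], [0, 0, -0.4, 0, 0], [0, 0, -0.4, 0, 0]]]}}

```text
time: 9.07
position: [0.5247, 0.2197, 0.1793]
tool_rot: [-2.109, -2.328, 0.001]
ft_force: [0.7, 0.3, -1.4]
grip_width: 0.744
```

```bash
python3 - <<'E'
from h import *
d=grab("wrist","w2"); grab("top","t2"); print(ctrl.get_state()["position"])
E
```

```text
[0.52393347 0.21939252 0.177766  ]
```

View pics/w2.png

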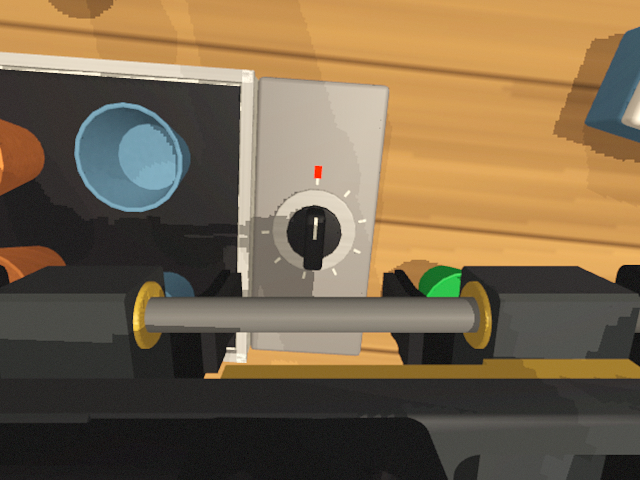

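View pics/t2.png

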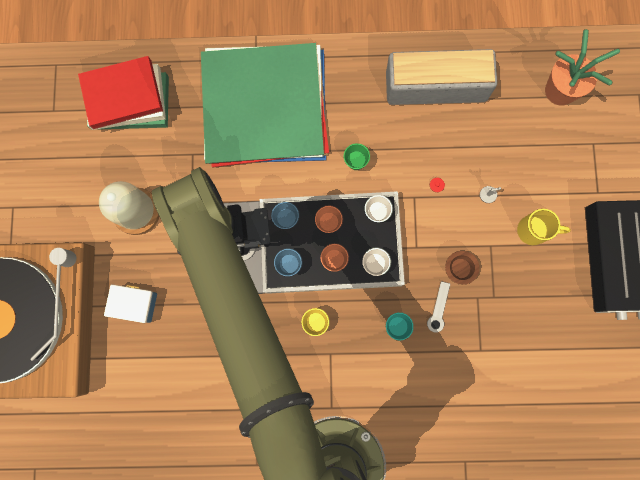

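The pointer at (316,228) faces the red mark at (318,172), and all six cups are still on the plate. Next is the first pick: blue near cup, with the jaws diagonal for clearance.

```bash
python3 - <<'E'
from h import *
print(tool((.4762,.1005,.18),.785),tool((.4762,.1005,.093),.785))
E
```

```text
[-0.3787 -0.1975 -0.0064  0.2816] [-0.3784 -0.1966  0.2836  0.2816]
```

>>> {"name": "drive_tool", "arguments": {"rows": [[[-0.379, -0.197, 0, 0.282, 0], [-0.379, -0.197, 0, 0.282, 0], [-0.379, -0.197, 0, 0.282, 0], [-0.379, -0.197, 0, 0.282, 0], [-0.379, -0.197, 0, 0.282, 0], [-0.379, -0.197, 0, 0.282, 0], [-0.379, -0.197, 0, 0.282, 0], [-0.379, -0.197, 0, 0.282, 0]]]}}

```text
time: 10.18
position: [0.4773, 0.1009, 0.1792]
tool_rot: [-2.902, -1.202, 0.001]
ft_force: [0.1, -0.1, -0.1]
grip_width: 0.999
```

```bash
python3 - <<'E'
from h import *
d=grab("wrist","w3"); s=ctrl.get_state(); print(s["position"],s["joint_positions"],s["grip_width"])
print(proj(d,(.4762,.1005,.095)),tool((.4762,.1005,.093),.785))
E
```

```text
[0.47733292 0.10094337 0.17928093] [-3.11022031e-01  1.57230140e-02  4.86883899e-02  1.92036208e+00
 -8.54467812e-04  1.20600848e+00  5.22846512e-01] 1.0011750997115463
[308.41486877 248.63464452] [-0.0036 -0.0015  0.2876 -0.    ]
```

View pics/w3.png

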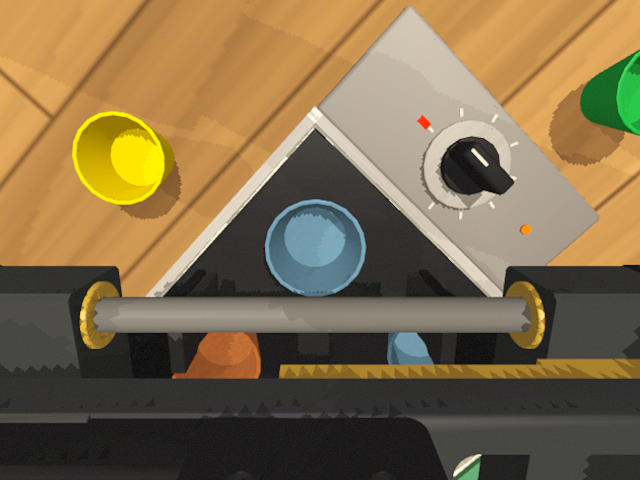

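```bash
python3 - <<'E'
from h import *
d=grab("wrist"); print(ray(d,(315.5,248),.095))
d=grab("top","t3")
M=masks(d["img"])
def find(d):
    im=d["img"];M=masks(im)
    for k,m in M.items():
        nn,l,st,c=rim_fit(d,m,None,.095)
        for i in range(1,nn):
            x,y,w,h,a=st[i]
            if 200<a<900 and 20<w<34 and 20<h<34 and 225<c[i][0]<410 and 190<c[i][1]<295:
                pts=cv2.findContours((l==i).astype(np.uint8),0,2)[0][0]
                e=cv2.fitEllipse(cv2.convexHull(pts)); print(k,a,np.round(e[0],1),np.round(e[1],1),np.round(ray(d,e[0],.095),4))
find(d)
E
```

```text
[0.47928499 0.10405296 0.095     ]
terra 531 [329.1 220. ] [26.5 27.5] [0.5759 0.0038 0.095 ]
terra 601 [335.2 258.2] [27.5 27.6] [ 0.4852 -0.0083  0.095 ]
white 471 [375.9 261. ] [23.4 26.7] [ 0.4764 -0.1028  0.095 ]
```

View pics/t3.png

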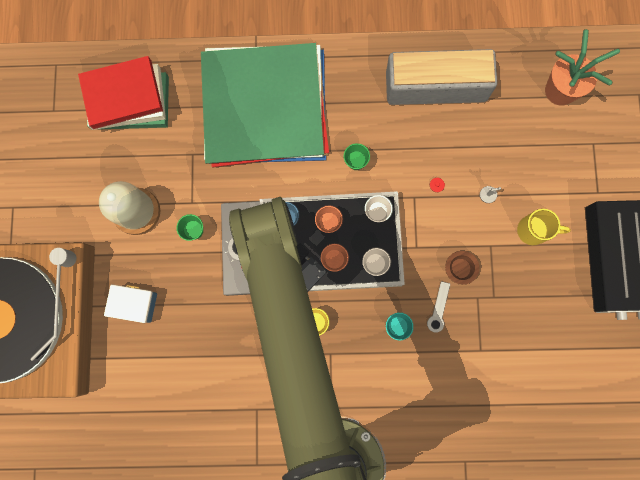

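Wrist and top estimates differ by about 4.5 mm; I go to the mean and let the jaws centre the cup.

>>> {"name": "drive_tool", "arguments": {"rows": [[[0.004, 0.0, 0.15, 0, 0], [0.004, 0.0, 0.25, 0, 0], [0.004, 0.0, 0.287, 0, 0], [0.004, 0.0, 0.287, 0, 0], [0.004, 0.0, 0.287, 0, 100], [0.004, 0.0, 0.287, 0, 255], [0.004, 0.0, 0.287, 0, 255], [0.004, 0.0, 0.287, 0, 255], [0.004, 0.0, 0.287, 0, 255], [0.004, 0.0, 0.287, 0, 255]]], "grip_force": 15}}

```text
time: 11.58
position: [0.4789, 0.102, 0.0942]
tool_rot: [2.903, 1.2, 0.002]
ft_force: [-0.9, -0.7, 6.6]
grip_width: 0.733
```

>>> {"name": "drive_tool", "arguments": {"rows": [[[0, 0, -0.08, 0, 255], [0, 0, -0.2, 0, 255], [0, 0, -0.33, 0, 255], [0, 0, -0.33, 0, 255], [0, 0, -0.33, 0, 255]]]}}

```text
time: 12.2
position: [0.4774, 0.1015, 0.1912]
tool_rot: [-2.903, -1.2, 0.003]
ft_force: [0.3, -0.4, -0.7]
grip_width: 0.735
```

```bash
python3 - <<'E'
from h import *
d=grab("wrist","w4"); s=ctrl.get_state(); print(s["position"],s["joint_positions"],s["grip_width"]*87,s["ft_force"])
p=s["position"]; print(proj(d,p+[0,0,.002]))
print(tool((.4642,-.3168,.19),.785))
E
```

```text
[0.47716015 0.10145339 0.19074673] [-3.12479835e-01  8.52575239e-03  4.87986606e-02  1.90381259e+00
 -4.08722046e-04  1.23235314e+00  5.20291183e-01] 63.73136680296627 [ 0.27170235 -0.86848332 -0.95092708]
[308.5340702  304.03104251]
[-1.0149e+00  9.5690e-01  3.8000e-03 -4.0000e-04]
```

View pics/w4.png

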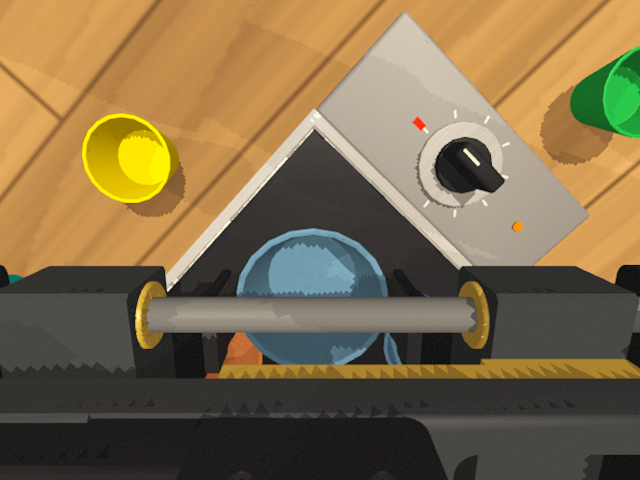

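The blue cup is held and centred between the fingers (rim about 238–387 px wide at row 300). I carry it to the bowl.

>>> {"name": "drive_tool", "arguments": {"rows": [[[-0.2, 0.19, -0.05, 0, 255], [-0.5, 0.47, -0.05, 0, 255], [-0.8, 0.76, -0.05, 0, 255], [-1.0, 0.94, -0.05, 0, 255], [-1.0, 0.94, -0.05, 0, 255], [-1.0, 0.94, -0.05, 0, 255], [-1.0, 0.94, -0.05, 0, 255], [-1.0, 0.94, -0.05, 0, 255], [-1.0, 0.94, -0.05, 0, 255], [-1.0, 0.94, -0.05, 0, 255]]]}}

```text
time: 13.5
position: [0.4653, -0.3079, 0.2067]
tool_rot: [-2.9, -1.203, 0.001]
ft_force: [0.6, 0.8, -2.0]
grip_width: 0.736
```

```bash
python3 - <<'E'
from h import *
d=grab("wrist","w5"); s=ctrl.get_state(); print(s["position"],s["joint_positions"],s["grip_width"]*87,s["ft_force"])
p=s["position"]; print(proj(d,p+[0,0,.002]),proj(d,(.4642,-.3168,.034)))
print(tool((.4642,-.3168,.15),.785))
grab("scene","s5");grab("top","t5")
E
```

```text
[ 0.4653567  -0.30804107  0.20701638] [ 0.11188729  0.14691512  0.47009352  1.73954346 -0.07002146  1.27245108
  1.38470244] 64.1295746816506 [-0.70275316  0.04919437 -1.65175522]
[308.98139091 305.43923478] [302.36734098 228.04223016]
[-0.0235  0.0181  0.19    0.0004]
```

View pics/w5.png

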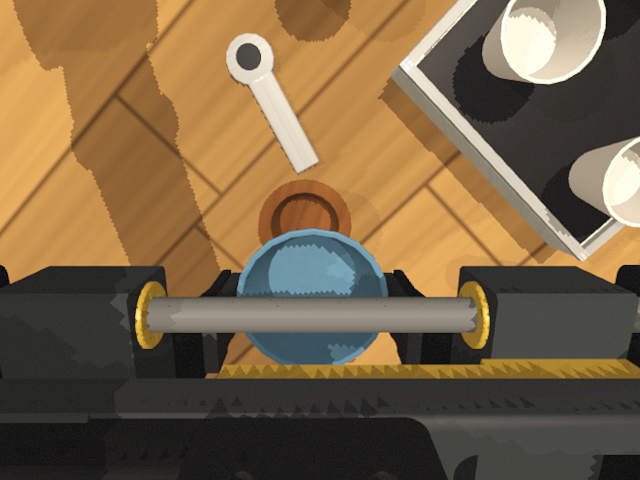

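View pics/t5.png

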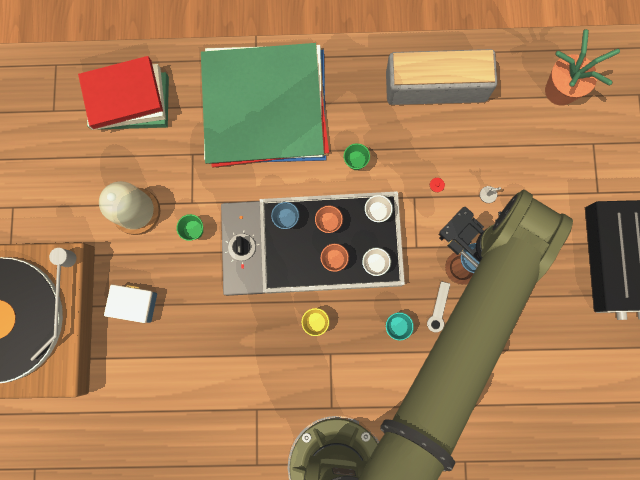

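View pics/s5.png

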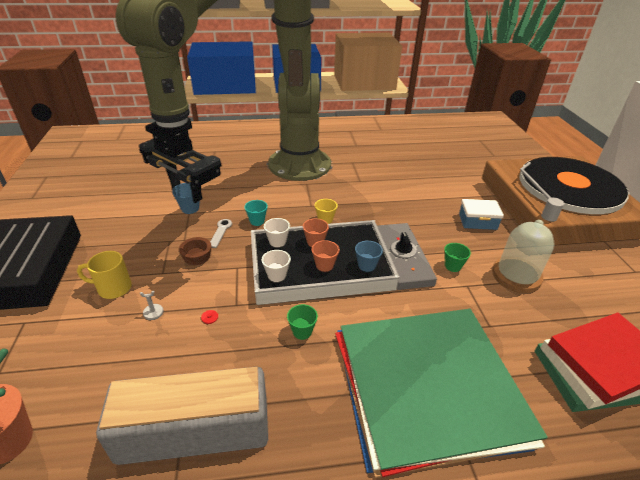

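The wrist view shows the bowl at (305,225), within 3 px of prediction with the same bias as the held cup, so the top-view bowl position stands. I lower the cup in.

>>> {"name": "drive_tool", "arguments": {"rows": [[[-0.024, 0.018, 0.1, 0, 255], [-0.024, 0.018, 0.2, 0, 255], [-0.024, 0.018, 0.3, 0, 255], [-0.024, 0.018, 0.4, 0, 255], [-0.024, 0.018, 0.4, 0, 255], [-0.024, 0.018, 0.4, 0, 255], [-0.024, 0.018, 0.4, 0, 255]]]}}

```text
time: 14.52
position: [0.4648, -0.3191, 0.0891]
tool_rot: [2.901, 1.2, 0.003]
ft_force: [-0.0, 0.7, -1.0]
grip_width: 0.733
```

```bash
python3 - <<'E'
from h import *
s=ctrl.get_state(); print(s["position"],s["ft_force"])
print(tool((.4642,-.3168,.066),.785))
d=grab("scene"); cv2.imwrite("pics/s6.png",cv2.resize(d["img"][180:300,130:290],None,fx=4,fy=4,interpolation=2))
E
```

```text
[ 0.46475886 -0.31913979  0.08913728] [-0.02202322  0.74359633 -0.97605192]
[ 0.0041 -0.007   0.0771 -0.0003]
```

View pics/s6.png

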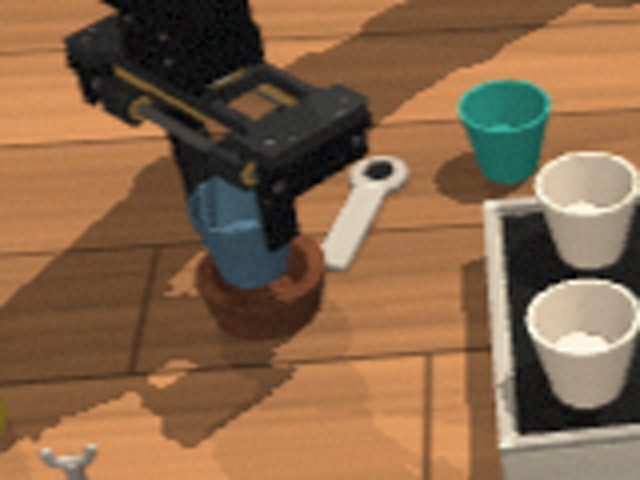

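>>> {"name": "drive_tool", "arguments": {"rows": [[[0.004, -0.007, 0.025, 0, 255], [0.004, -0.007, 0.05, 0, 255], [0.004, -0.007, 0.07, 0, 255], [0.004, -0.007, 0.07, 0, 255], [0.004, -0.007, 0.07, 0, 255]]]}}

```text
time: 15.2
position: [0.4631, -0.3164, 0.0664]
tool_rot: [2.903, 1.2, 0.0]
ft_force: [0.6, 0.1, -1.1]
grip_width: 0.736
```

```bash
python3 - <<'E'
from h import *
s=ctrl.get_state(); print(s["position"],s["ft_force"])
d=grab("scene"); cv2.imwrite("pics/s7.png",cv2.resize(d["img"][180:300,130:290],None,fx=4,fy=4,interpolation=2))
E
```

```text
[ 0.46309323 -0.31639649  0.06643639] [ 0.57728529  0.1022375  -1.14257017]
```

View pics/s7.png

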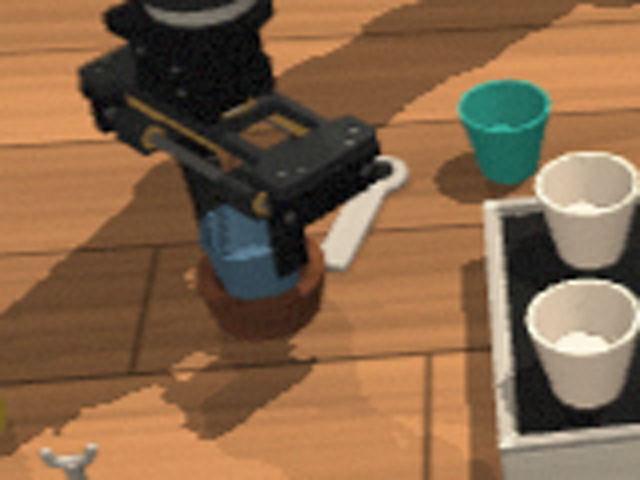

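>>> {"name": "drive_tool", "arguments": {"rows": [[[0, 0, 0.006, 0, 255], [0, 0, 0.01, 0, 255], [0, 0, 0.01, 0, 255], [0, 0, 0.01, 0, 150], [0, 0, 0.01, 0, 0], [0, 0, 0.01, 0, 0], [0, 0, 0.01, 0, 0], [0, 0, 0.01, 0, 0]]]}}

```text
time: 16.25
position: [0.463, -0.3162, 0.0632]
tool_rot: [-2.903, -1.2, 0.0]
ft_force: [0.0, -0.1, 0.1]
grip_width: 0.992
```

>>> {"name": "drive_tool", "arguments": {"rows": [[[0, 0, -0.08, 0, 0], [0, 0, -0.2, 0, 0], [0, 0, -0.4, 0, 0], [0, 0, -0.5, 0, 0], [0, 0, -0.5, 0, 0], [0, 0, -0.5, 0, 0]]]}}

```text
time: 17.0
position: [0.4626, -0.3159, 0.2125]
tool_rot: [-2.902, -1.2, 0.001]
ft_force: [-0.1, -0.4, 0.2]
grip_width: 0.998
```

```bash
python3 - <<'E'
from h import *
s=ctrl.get_state(); print(s["position"],s["ft_force"],s["grip_width"])
d=grab("scene"); cv2.imwrite("pics/s8.png",cv2.resize(d["img"][180:300,130:290],None,fx=4,fy=4,interpolation=2))
d=grab("wrist","w8");print(proj(d,(.4642,-.3168,.065)))
E
```

```text
[ 0.46259723 -0.3159085   0.21248857] [-0.05709823 -0.35911395  0.15052261] 0.9981603424412553
[311.13194322 230.91321016]
```

View pics/s8.png

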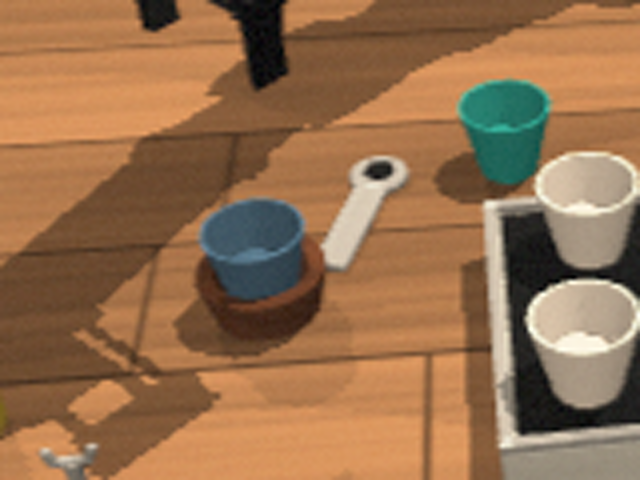

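View pics/w8.png

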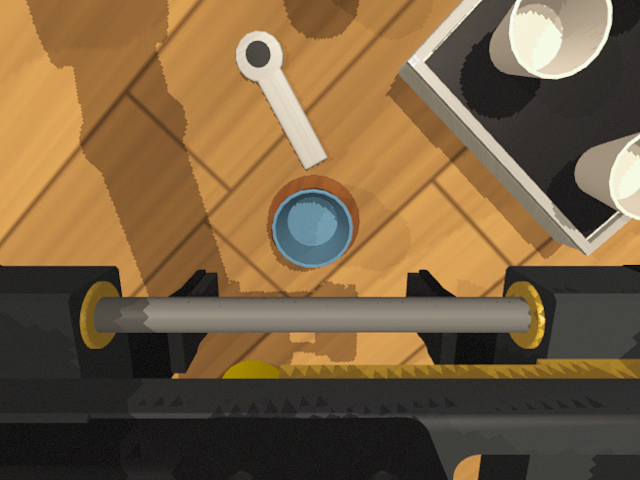

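The first cup stands upright in the bowl: wrist (313,228), where (311,231) was predicted. I re-measure the remaining cups.

```bash
cat >> h.py <<'E'
def circle_fit(d,uv0,z,r=.033):
    """refine rim centre by maximising edge gradient along the projected rim (sub-mm search)"""
    g=cv2.GaussianBlur(d["img"],(0,0),.8).astype(np.float32)
    gx=cv2.Sobel(g,cv2.CV_32F,1,0);gy=cv2.Sobel(g,cv2.CV_32F,0,1)
    mag=np.sqrt(gx**2+gy**2).max(2); mag=np.minimum(mag,150)
    c0=ray(d,uv0,z)
    K,R,t=map(np.asarray,(d["camera_matrix"],d["R"],d["t"]))
    a=np.linspace(0,2*np.pi,72,endpoint=False)
    best=None
    for dx in np.arange(-.012,.0121,.001):
        for dy in np.arange(-.012,.0121,.001):
            X=np.stack([c0[0]+dx+r*np.cos(a),c0[1]+dy+r*np.sin(a),0*a+z])
            p=K@(R@X+t[:,None]); p=(p[:2]/p[2]).astype(np.float32)
            s=cv2.remap(mag,p[0][None],p[1][None],cv2.INTER_LINEAR).mean()
            if best is None or s>best[0]: best=(s,c0[0]+dx,c0[1]+dy)
    return np.round(best,4)
def find(d,z=.095):
    M=masks(d["img"])
    for k,m in M.items():
        nn,l,st,c=rim_fit(d,m,None,z)
        for i in range(1,nn):
            x,y,w,h,a=st[i]
            if 200<a<2600 and 225<c[i][0]<410 and 190<c[i][1]<300:
                pts=cv2.findContours((l==i).astype(np.uint8),0,2)[0][0]
                e=cv2.fitEllipse(cv2.convexHull(pts)); print(k,a,(w,h),np.round(e[0],1),np.round(ray(d,e[0],z)[:2],4),"edge",circle_fit(d,e[0],z) if w<34 else "")
E
python3 - <<'E'
from h import *
d=grab("top","t8"); find(d); print("white far",circle_fit(d,(378,209),.095))
E
```

```text
blue 584 (np.int32(28), np.int32(27)) [285.8 216. ] [0.5882 0.106 ] edge [1.484575e+02 5.902000e-01 1.090000e-01]
terra 522 (np.int32(28), np.int32(27)) [329.3 220.1] [0.5758 0.0035] edge [1.499871e+02 5.788000e-01 6.500000e-03]
terra 521 (np.int32(29), np.int32(28)) [335.  258.3] [ 0.4849 -0.0079] edge [ 1.498969e+02  4.869000e-01 -4.900000e-03]
white 615 (np.int32(29), np.int32(28)) [376.9 262.4] [ 0.473  -0.1051] edge [ 1.500e+02  4.750e-01 -1.031e-01]
white far [ 1.462449e+02  6.025000e-01 -1.118000e-01]
```

View pics/t8.png

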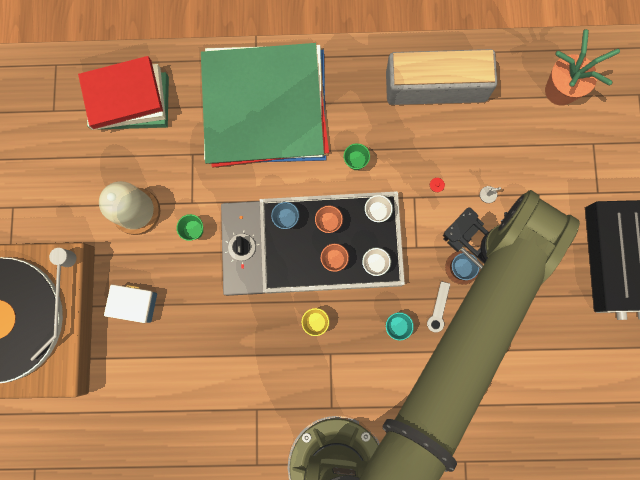

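```bash
sed -i 's/mag=np.minimum(mag,150)/mag=np.minimum(mag,600)/' h.py; python3 - <<'E'
from h import *
d=grab("top"); find(d); print("white far",circle_fit(d,(378,209),.095))
print(tool((.4745,-.104,.18),.785))
E
```

```text
blue 584 (np.int32(28), np.int32(27)) [285.8 216. ] [0.5882 0.106 ] edge [2.363871e+02 5.902000e-01 1.090000e-01]
terra 515 (np.int32(28), np.int32(27)) [329.3 220.1] [0.5758 0.0035] edge [4.02274e+02 5.78800e-01 6.50000e-03]
terra 528 (np.int32(29), np.int32(28)) [335.  258.3] [ 0.4849 -0.0079] edge [ 3.904743e+02  4.879000e-01 -5.900000e-03]
white 615 (np.int32(29), np.int32(28)) [376.9 262.4] [ 0.473  -0.1051] edge [ 4.547435e+02  4.750000e-01 -1.031000e-01]
white far [ 3.963102e+02  6.015000e-01 -1.118000e-01]
[ 5.272e-01 -4.715e-01  1.074e-01 -4.000e-04]
```

>>> {"name": "drive_tool", "arguments": {"rows": [[[0.15, -0.13, 0, 0, 0], [0.3, -0.27, 0, 0, 0], [0.45, -0.4, 0, 0, 0], [0.53, -0.474, 0.08, 0, 0], [0.53, -0.474, 0.1, 0, 0], [0.53, -0.474, 0.1, 0, 0], [0.53, -0.474, 0.1, 0, 0], [0.53, -0.474, 0.1, 0, 0]]]}}

```text
time: 18.2
position: [0.4755, -0.1045, 0.1839]
tool_rot: [2.904, 1.197, 0.001]
ft_force: [-0.5, 0.6, -0.9]
grip_width: 1.0
```

```bash
python3 - <<'E'
from h import *
d=grab("wrist","w9"); s=ctrl.get_state(); print(s["position"],s["time"])
T=(.475,-.103,.095)
print(proj(d,T),tool((*T[:2],.093),.785))
print("wrist edge",circle_fit(d,proj(d,T),.095))
d=grab("top","t9"); print("bowl",circle_fit(d,proj(d,(.464,-.316,.034)),.034,.0415),"cup rim",circle_fit(d,proj(d,(.464,-.316,.065)),.065,.033))
E
```

```text
[ 0.4754764  -0.10425471  0.1839012 ] 18.25
[310.96441648 245.12309675] [ 0.0017 -0.0043  0.303  -0.0009]
wrist edge [ 5.559359e+02  4.760000e-01 -1.030000e-01]
bowl [108.521   0.476  -0.323] cup rim [174.6345   0.463   -0.315 ]
```

View pics/w9.png

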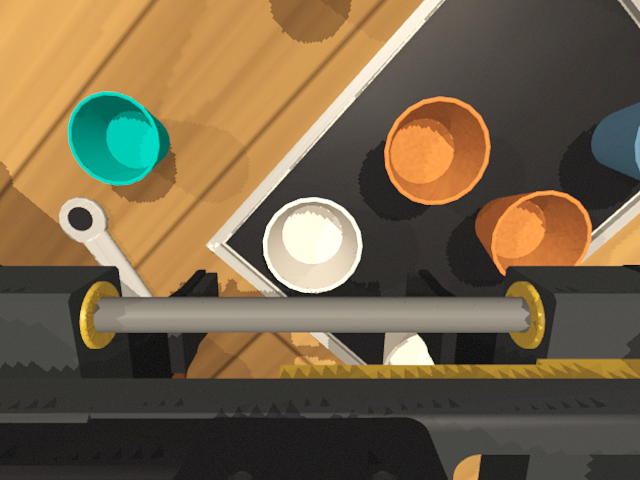

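White cup at wrist (312,245), matching the top fit within 1 mm. I grasp it.

>>> {"name": "drive_tool", "arguments": {"rows": [[[0.002, -0.004, 0.15, 0, 0], [0.002, -0.004, 0.26, 0, 0], [0.002, -0.004, 0.303, 0, 0], [0.002, -0.004, 0.303, 0, 0], [0.002, -0.004, 0.303, 0, 100], [0.002, -0.004, 0.303, 0, 255], [0.002, -0.004, 0.303, 0, 255], [0.002, -0.004, 0.303, 0, 255], [0.002, -0.004, 0.303, 0, 255], [0.002, -0.004, 0.303, 0, 255]]], "grip_force": 15}}

```text
time: 19.55
position: [0.4753, -0.1024, 0.0934]
tool_rot: [2.903, 1.199, 0.001]
ft_force: [-1.9, -1.2, 5.6]
grip_width: 0.741
```

>>> {"name": "drive_tool", "arguments": {"rows": [[[0, 0, -0.08, 0, 255], [0, 0, -0.2, 0, 255], [0, 0, -0.36, 0, 255], [0, 0, -0.42, 0, 255], [0, 0, -0.42, 0, 255], [0, 0, -0.42, 0, 255]]]}}

```text
time: 20.3
position: [0.4737, -0.1018, 0.2165]
tool_rot: [-2.902, -1.2, 0.005]
ft_force: [-0.5, 0.7, -1.8]
grip_width: 0.742
```

```bash
python3 - <<'E'
from h import *
s=ctrl.get_state(); print(s["position"],s["grip_width"]*87,s["ft_force"])
print(tool((.4635,-.3155,.21),.785))
E
```

```text
[ 0.47369314 -0.10177132  0.21648576] 64.55216378928203 [-0.51035466  0.73517305 -1.82764362]
[-5.271e-01  4.805e-01  2.150e-02 -3.000e-04]
```

>>> {"name": "drive_tool", "arguments": {"rows": [[[-0.12, 0.11, 0, 0, 255], [-0.3, 0.27, 0, 0, 255], [-0.45, 0.41, 0, 0, 255], [-0.527, 0.48, 0, 0, 255], [-0.527, 0.48, 0, 0, 255], [-0.527, 0.48, 0, 0, 255], [-0.527, 0.48, 0.1, 0, 255], [-0.527, 0.48, 0.2, 0, 255], [-0.527, 0.48, 0.25, 0, 255], [-0.527, 0.48, 0.25, 0, 255], [-0.527, 0.48, 0.25, 0, 255]]]}}

```text
time: 21.68
position: [0.4654, -0.3157, 0.1447]
tool_rot: [2.902, 1.2, 0.002]
ft_force: [0.1, 0.5, -0.9]
grip_width: 0.745
```

```bash
python3 - <<'E'
from h import *
s=ctrl.get_state(); print(s["position"],s["grip_width"]*87,s["ft_force"])
print(tool((.4635,-.3155,.0865),.785))
d=grab("scene"); cv2.imwrite("pics/s10.png",cv2.resize(d["img"][180:300,130:290],None,fx=4,fy=4,interpolation=2))
d=grab("wrist","w10")
E
```

```text
[ 0.46535676 -0.3157206   0.14465431] 64.80831417882196 [ 0.11038729  0.47545732 -0.92206876]
[-0.004  -0.0052  0.1938 -0.0002]
```

View pics/s10.png

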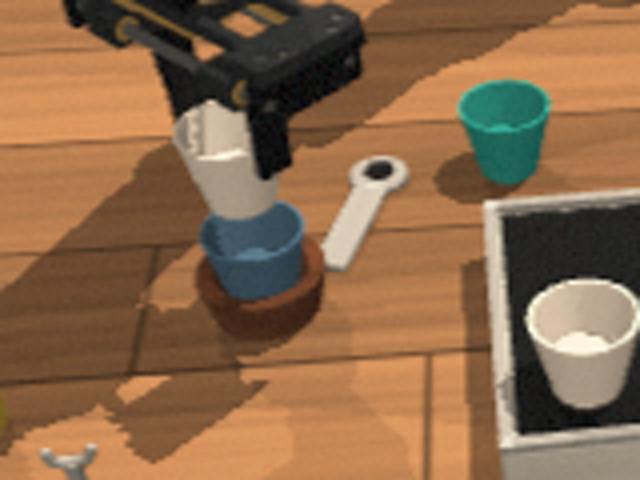

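View pics/w10.png

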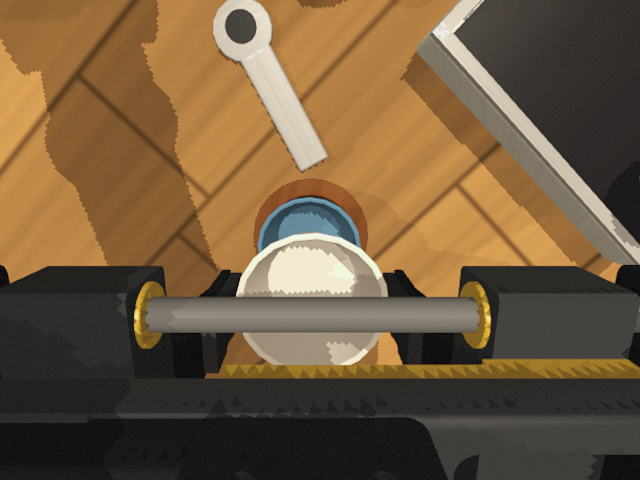

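```bash
python3 - <<'E'
from h import *
d=grab("scene"); o=np.array([130,180])
for z in (.01,.065,.09,.145): print(z,(proj(d,(.4654,-.3157,z))-o)*4)
im=cv2.resize(d["img"][180:300,130:290],None,fx=4,fy=4,interpolation=2)
for z,r in ((.09,.0205),(.145,.033),(.065,.033)):
    p=np.array([(proj(d,(.4654+r*np.cos(a),-.3157+r*np.sin(a),z))-o)*4 for a in np.linspace(0,6.28,60)])
    cv2.polylines(im,[p.astype(np.int32)],True,(0,255,0),1)
cv2.imwrite("pics/s10b.png",im)
E
```

```text
0.01 [263.57106364 295.98455873]
0.065 [249.81441575 230.1387391 ]
0.09 [243.2690235 198.8093978]
0.145 [228.17350906 126.55513   ]
```

View pics/s10b.png

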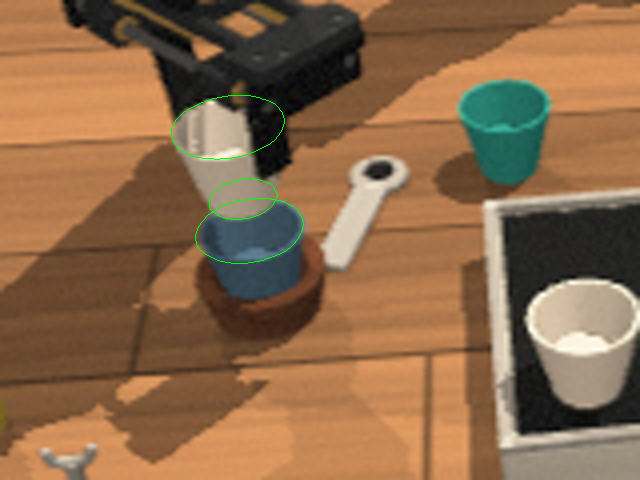

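The overlay shows the held cup upright and over the blue one; the camera bias is the same for both. I lower it.

>>> {"name": "drive_tool", "arguments": {"rows": [[[-0.004, -0.005, 0.05, 0, 255], [-0.004, -0.005, 0.1, 0, 255], [-0.004, -0.005, 0.15, 0, 255], [-0.004, -0.005, 0.18, 0, 255], [-0.004, -0.005, 0.18, 0, 255], [-0.004, -0.005, 0.18, 0, 255]]]}}

```text
time: 22.58
position: [0.4629, -0.3157, 0.0899]
tool_rot: [2.903, 1.2, 0.001]
ft_force: [0.2, -1.1, -1.1]
grip_width: 0.744
```

>>> {"name": "drive_tool", "arguments": {"rows": [[[0, 0, 0.01, 0, 255], [0, 0, 0.016, 0, 255], [0, 0, 0.016, 0, 255]]]}}

```text
time: 22.95
position: [0.4631, -0.3157, 0.0855]
tool_rot: [2.903, 1.2, 0.002]
ft_force: [-0.8, 1.4, 3.6]
grip_width: 0.735
```

Contact at the expected height (0.0855). I release and lift.

>>> {"name": "drive_tool", "arguments": {"rows": [[[0, 0, 0, 0, 150], [0, 0, 0, 0, 0], [0, 0, 0, 0, 0], [0, 0, 0, 0, 0], [0, 0, 0, 0, 0], [0, 0, -0.08, 0, 0], [0, 0, -0.2, 0, 0], [0, 0, -0.36, 0, 0], [0, 0, -0.42, 0, 0], [0, 0, -0.42, 0, 0], [0, 0, -0.42, 0, 0]]]}}

```text
time: 24.32
position: [0.4618, -0.3148, 0.209]
tool_rot: [-2.901, -1.199, 0.003]
ft_force: [-0.2, 0.4, -0.5]
grip_width: 1.001
```

```bash
python3 - <<'E'
from h import *
d=grab("top","t11"); find(d); print("white far",circle_fit(d,(378,209),.095))
d=grab("scene"); cv2.imwrite("pics/s11.png",cv2.resize(d["img"][170:300,130:390],None,fx=3,fy=3,interpolation=2))
print(tool((.4875,-.0055,.18),.785),ctrl.get_state()["position"])
E
```

```text
blue 584 (np.int32(28), np.int32(27)) [285.8 216. ] [0.5882 0.106 ] edge [2.36866e+02 5.90200e-01 1.09000e-01]
terra 516 (np.int32(28), np.int32(27)) [329.2 220.1] [0.5757 0.0036] edge [4.019797e+02 5.787000e-01 5.600000e-03]
terra 522 (np.int32(29), np.int32(28)) [335.1 258.3] [ 0.4848 -0.0081] edge [ 3.905233e+02  4.878000e-01 -6.100000e-03]
white far [ 3.971075e+02  6.015000e-01 -1.118000e-01]
[ 7.888e-01 -6.693e-01  9.730e-02 -3.000e-04] [ 0.46177333 -0.31481683  0.20882649]
```

View pics/s11.png

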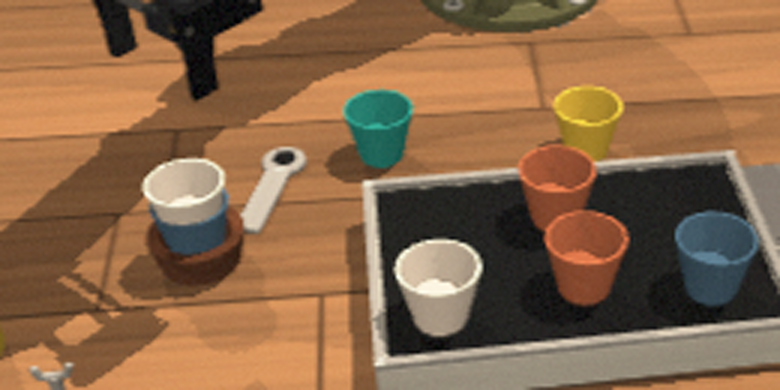

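The white cup is nested, stack at crop (187,205). Next is the near terracotta cup at (0.4875,-0.0055).

>>> {"name": "drive_tool", "arguments": {"rows": [[[0.2, -0.17, 0, 0, 0], [0.4, -0.34, 0, 0, 0], [0.6, -0.51, 0, 0, 0], [0.789, -0.669, 0.05, 0, 0], [0.789, -0.669, 0.1, 0, 0], [0.789, -0.669, 0.1, 0, 0], [0.789, -0.669, 0.1, 0, 0], [0.789, -0.669, 0.1, 0, 0], [0.789, -0.669, 0.1, 0, 0]]]}}

```text
time: 25.55
position: [0.4887, -0.0076, 0.181]
tool_rot: [2.905, 1.196, 0.001]
ft_force: [-0.2, 0.2, 0.5]
grip_width: 1.006
```

```bash
python3 - <<'E'
from h import *
d=grab("wrist","w12"); s=ctrl.get_state(); print(s["position"],s["time"])
T=(.4875,-.0055,.095)
print(proj(d,T),"wrist edge",circle_fit(d,proj(d,T),.095)); print(tool((*T[:2],.093),.785))
E
```

```text
[ 0.4887127  -0.0073451   0.18103775] 25.6
[310.89692401 244.9644123 ] wrist edge [ 5.232681e+02  4.885000e-01 -5.500000e-03]
[ 0.0013 -0.0073  0.2935 -0.0011]
```

View pics/w12.png

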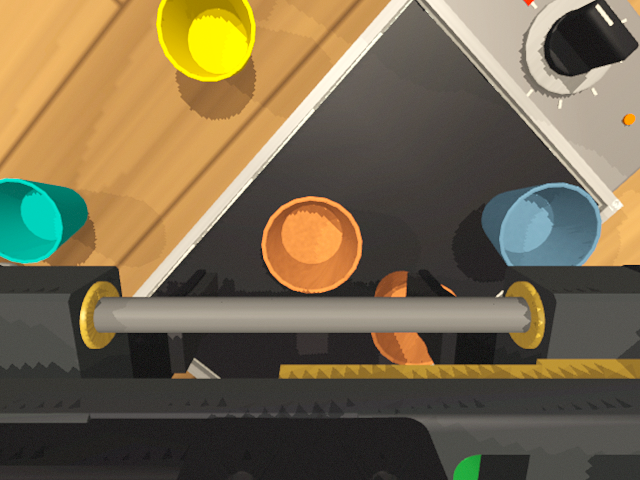

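>>> {"name": "drive_tool", "arguments": {"rows": [[[0.002, -0.006, 0.15, 0, 0], [0.002, -0.006, 0.25, 0, 0], [0.002, -0.006, 0.293, 0, 0], [0.002, -0.006, 0.293, 0, 0], [0.002, -0.006, 0.293, 0, 100], [0.002, -0.006, 0.293, 0, 255], [0.002, -0.006, 0.293, 0, 255], [0.002, -0.006, 0.293, 0, 255], [0.002, -0.006, 0.293, 0, 255], [0.002, -0.006, 0.293, 0, 255]]], "grip_force": 15}}

```text
time: 26.85
position: [0.488, -0.0047, 0.0935]
tool_rot: [2.903, 1.2, 0.001]
ft_force: [-1.7, -1.0, 5.6]
grip_width: 0.727
```

>>> {"name": "drive_tool", "arguments": {"rows": [[[0, 0, -0.08, 0, 255], [0, 0, -0.2, 0, 255], [0, 0, -0.36, 0, 255], [0, 0, -0.45, 0, 255], [0, 0, -0.45, 0, 255], [0, 0, -0.45, 0, 255]]]}}

```text
time: 27.6
position: [0.4868, -0.0043, 0.2262]
tool_rot: [-2.902, -1.2, 0.003]
ft_force: [-0.6, -0.1, -1.4]
grip_width: 0.727
```

```bash
python3 - <<'E'
from h import *
s=ctrl.get_state(); print(s["position"],s["grip_width"]*87,s["ft_force"])
print(tool((.463,-.3155,.22),.785))
E
```

```text
[ 0.48681867 -0.00434745  0.22618236] 63.21391999037112 [-0.60054924 -0.09844376 -1.35047785]
[-7.886e-01  6.783e-01  2.080e-02 -3.000e-04]
```

>>> {"name": "drive_tool", "arguments": {"rows": [[[-0.12, 0.1, 0, 0, 255], [-0.3, 0.26, 0, 0, 255], [-0.5, 0.43, 0, 0, 255], [-0.7, 0.6, 0, 0, 255], [-0.789, 0.678, 0, 0, 255], [-0.789, 0.678, 0, 0, 255], [-0.789, 0.678, 0, 0, 255], [-0.789, 0.678, 0.1, 0, 255], [-0.789, 0.678, 0.2, 0, 255], [-0.789, 0.678, 0.22, 0, 255], [-0.789, 0.678, 0.22, 0, 255], [-0.789, 0.678, 0.22, 0, 255]]]}}

```text
time: 29.1
position: [0.4647, -0.3155, 0.1632]
tool_rot: [2.902, 1.201, 0.003]
ft_force: [-0.7, -0.4, -0.5]
grip_width: 0.73
```

```bash
cat >> h.py <<'E'
def chk(tag,zr):
    """crop of the scene about the bowl with expected circles for the held cup"""
    s=ctrl.get_state(); p=s["position"]; d=grab("scene"); o=np.array([120,140])
    im=cv2.resize(d["img"][140:300,120:300],None,fx=3.5,fy=3.5,interpolation=2)
    for c,z,r,col in ((p,p[2]+.0015,.033,(0,255,0)),(p,p[2]+.0015-.055,.0205,(0,255,0)),((.463,-.3155),zr,.033,(255,0,255))):
        q=np.array([(proj(d,(c[0]+r*np.cos(a),c[1]+r*np.sin(a),z))-o+.5)*3.5 for a in np.linspace(0,6.28,60)])
        cv2.polylines(im,[q.astype(np.int32)],True,col,1)
    cv2.imwrite(f"pics/{tag}.png",im); print(p,s["ft_force"],s["grip_width"]*87,s["time"])
E
python3 - <<'E'
from h import *
chk("s12",.087); print(tool((.463,-.3155,.1095),.785))
E
```

```text
[ 0.46467786 -0.31551914  0.16315442] [-0.71368243 -0.42156674 -0.48847186] 63.54303469107653 29.1
[-0.0034 -0.0046  0.179  -0.0002]
```

View pics/s12.png

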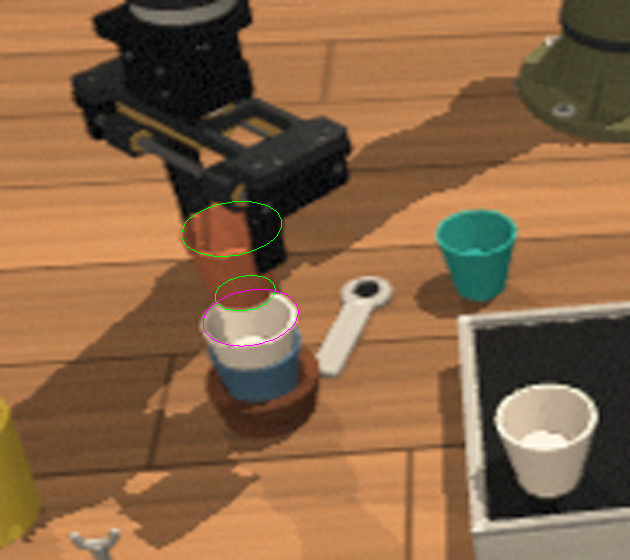

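The expected circles lie on the held cup and the stack rim, so they are aligned. I lower.

>>> {"name": "drive_tool", "arguments": {"rows": [[[-0.003, -0.005, 0.05, 0, 255], [-0.003, -0.005, 0.1, 0, 255], [-0.003, -0.005, 0.15, 0, 255], [-0.003, -0.005, 0.175, 0, 255], [-0.003, -0.005, 0.175, 0, 255], [-0.003, -0.005, 0.175, 0, 255]]]}}

```text
time: 29.9
position: [0.462, -0.3153, 0.1094]
tool_rot: [2.903, 1.2, 0.0]
ft_force: [0.7, -0.1, -1.4]
grip_width: 0.733
```

>>> {"name": "drive_tool", "arguments": {"rows": [[[0, 0, 0.006, 0, 255], [0, 0, 0.01, 0, 255], [0, 0, 0.01, 0, 255]]]}}

```text
time: 30.28
position: [0.4631, -0.3158, 0.1076]
tool_rot: [2.901, 1.199, 0.003]
ft_force: [1.3, 0.0, 5.3]
grip_width: 0.728
```

>>> {"name": "drive_tool", "arguments": {"rows": [[[0, 0, 0, 0, 150], [0, 0, 0, 0, 0], [0, 0, 0, 0, 0], [0, 0, 0, 0, 0], [0, 0, 0, 0, 0], [0, 0, -0.08, 0, 0], [0, 0, -0.2, 0, 0], [0, 0, -0.33, 0, 0], [0, 0, -0.38, 0, 0], [0, 0, -0.38, 0, 0], [0, 0, -0.38, 0, 0]]]}}

```text
time: 31.65
position: [0.4612, -0.3147, 0.2187]
tool_rot: [-2.901, -1.199, 0.003]
ft_force: [-0.2, 0.3, -0.2]
grip_width: 0.998
```

```bash
python3 - <<'E'
from h import *
d=grab("top","t13"); find(d); print("white far",circle_fit(d,(378,209),.095))
d=grab("scene"); cv2.imwrite("pics/s13.png",cv2.resize(d["img"][150:300,130:390],None,fx=3,fy=3,interpolation=2))
print(tool((.602,-.112,.18),.785),tool((.602,-.112,.18),.4),ctrl.get_state()["position"])
E
```

```text
blue 584 (np.int32(28), np.int32(27)) [285.8 216. ] [0.5882 0.106 ] edge [2.382784e+02 5.902000e-01 1.090000e-01]
terra 507 (np.int32(28), np.int32(27)) [329.3 220.1] [0.5758 0.0035] edge [4.014608e+02 5.788000e-01 6.500000e-03]
white far [ 3.977599e+02  6.015000e-01 -1.118000e-01]
[ 8.094e-01 -1.468e-01  1.284e-01 -3.000e-04] [ 0.8094 -0.1468  0.1284  0.1222] [ 0.46125591 -0.31468084  0.21864484]
```

View pics/s13.png

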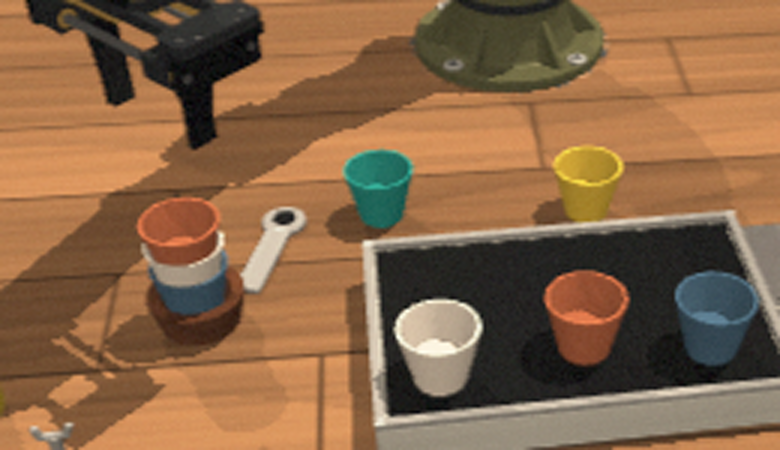

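View pics/t13.png

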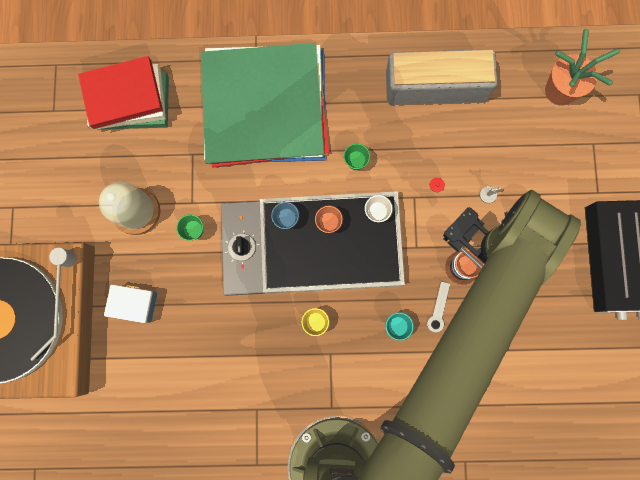

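Three are nested with even spacing, stack at crop (185,265). Next is the far white cup.

>>> {"name": "drive_tool", "arguments": {"rows": [[[0.2, -0.04, 0, 0, 0], [0.4, -0.07, 0, 0, 0], [0.6, -0.11, 0, 0, 0], [0.81, -0.146, 0.06, 0, 0], [0.81, -0.146, 0.13, 0, 0], [0.81, -0.146, 0.13, 0, 0], [0.81, -0.146, 0.13, 0, 0], [0.81, -0.146, 0.13, 0, 0], [0.81, -0.146, 0.13, 0, 0]]]}}

```text
time: 32.88
position: [0.6033, -0.1135, 0.1823]
tool_rot: [2.904, 1.198, 0.002]
ft_force: [0.6, -1.1, 0.1]
grip_width: 1.001
```

```bash
python3 - <<'E'
from h import *
d=grab("wrist","w14"); s=ctrl.get_state(); print(s["position"],s["time"])
T=(.602,-.112,.095)
print(proj(d,T),"wrist edge",circle_fit(d,proj(d,T),.095)); print(tool((*T[:2],.093),.785))
E
```

```text
[ 0.60327697 -0.11327433  0.18218398] 32.925
[310.08426369 244.90601645] wrist edge [ 4.091596e+02  6.020000e-01 -1.120000e-01]
[-0.0003 -0.0063  0.2973 -0.0007]
```

View pics/w14.png

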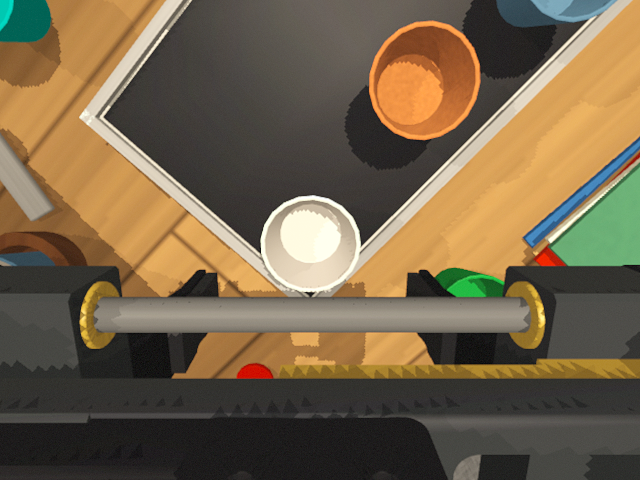

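>>> {"name": "drive_tool", "arguments": {"rows": [[[0, -0.005, 0.15, 0, 0], [0, -0.005, 0.25, 0, 0], [0, -0.005, 0.297, 0, 0], [0, -0.005, 0.297, 0, 0], [0, -0.005, 0.297, 0, 100], [0, -0.005, 0.297, 0, 255], [0, -0.005, 0.297, 0, 255], [0, -0.005, 0.297, 0, 255], [0, -0.005, 0.297, 0, 255], [0, -0.005, 0.297, 0, 255]]], "grip_force": 15}}

```text
time: 34.17
position: [0.6024, -0.112, 0.093]
tool_rot: [2.903, 1.199, 0.001]
ft_force: [-0.9, -0.4, 4.4]
grip_width: 0.73
```

>>> {"name": "drive_tool", "arguments": {"rows": [[[0, 0, -0.08, 0, 255], [0, 0, -0.2, 0, 255], [0, 0, -0.36, 0, 255], [0, 0, -0.48, 0, 255], [0, 0, -0.48, 0, 255], [0, 0, -0.48, 0, 255]]]}}

```text
time: 34.92
position: [0.6014, -0.1111, 0.2347]
tool_rot: [-2.902, -1.2, 0.003]
ft_force: [0.7, -0.0, -1.7]
grip_width: 0.726
```

```bash
python3 - <<'E'
from h import *
s=ctrl.get_state(); print(s["position"],s["grip_width"]*87,s["ft_force"])
print(tool((.463,-.3155,.23),.785))
E
```

```text
[ 0.60137589 -0.11113006  0.23467702] 63.16833076708778 [ 0.66312037 -0.04143605 -1.73477741]
[-8.076e-01  1.566e-01  1.620e-02 -3.000e-04]
```

>>> {"name": "drive_tool", "arguments": {"rows": [[[-0.12, 0.02, 0, 0, 255], [-0.3, 0.06, 0, 0, 255], [-0.5, 0.1, 0, 0, 255], [-0.7, 0.14, 0, 0, 255], [-0.808, 0.157, 0, 0, 255], [-0.808, 0.157, 0, 0, 255], [-0.808, 0.157, 0, 0, 255], [-0.808, 0.157, 0.1, 0, 255], [-0.808, 0.157, 0.17, 0, 255], [-0.808, 0.157, 0.17, 0, 255], [-0.808, 0.157, 0.17, 0, 255]]]}}

```text
time: 36.3
position: [0.4646, -0.3153, 0.1857]
tool_rot: [2.902, 1.203, 0.001]
ft_force: [0.6, 0.0, -1.2]
grip_width: 0.729
```

```bash
python3 - <<'E'
from h import *
chk("s15",.109); print(tool((.463,-.3155,.131),.785))
E
```

```text
[ 0.46464126 -0.31534418  0.18568843] [ 0.64650332  0.02596361 -1.18353013] 63.452947992569975 36.3
[-3.500e-03 -4.800e-03  1.838e-01  1.000e-04]
```

View pics/s15.png

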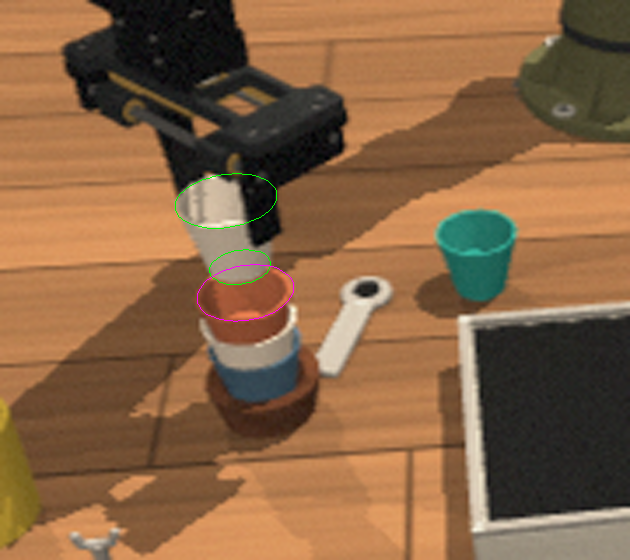

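>>> {"name": "drive_tool", "arguments": {"rows": [[[-0.003, -0.005, 0.05, 0, 255], [-0.003, -0.005, 0.1, 0, 255], [-0.003, -0.005, 0.15, 0, 255], [-0.003, -0.005, 0.18, 0, 255], [-0.003, -0.005, 0.18, 0, 255], [-0.003, -0.005, 0.18, 0, 255]]]}}

```text
time: 37.1
position: [0.4621, -0.3158, 0.1315]
tool_rot: [2.903, 1.2, 0.0]
ft_force: [-0.8, -0.3, -1.0]
grip_width: 0.728
```

>>> {"name": "drive_tool", "arguments": {"rows": [[[0, 0, 0.006, 0, 255], [0, 0, 0.01, 0, 255], [0, 0, 0.01, 0, 255]]]}}

```text
time: 37.48
position: [0.4626, -0.316, 0.1291]
tool_rot: [2.902, 1.2, 0.002]
ft_force: [1.5, 0.1, 3.2]
grip_width: 0.728
```

>>> {"name": "drive_tool", "arguments": {"rows": [[[0, 0, 0, 0, 150], [0, 0, 0, 0, 0], [0, 0, 0, 0, 0], [0, 0, 0, 0, 0], [0, 0, 0, 0, 0], [0, 0, -0.08, 0, 0], [0, 0, -0.2, 0, 0], [0, 0, -0.33, 0, 0], [0, 0, -0.36, 0, 0], [0, 0, -0.36, 0, 0], [0, 0, -0.36, 0, 0]]]}}

```text
time: 38.85
position: [0.4613, -0.3151, 0.2347]
tool_rot: [-2.901, -1.199, 0.003]
ft_force: [0.1, -0.2, 0.0]
grip_width: 1.001
```

```bash
python3 - <<'E'
from h import *
d=grab("top","t16"); find(d)
d=grab("scene"); cv2.imwrite("pics/s16.png",cv2.resize(d["img"][150:300,130:390],None,fx=3,fy=3,interpolation=2))
print(tool((.5785,.006,.2),.785),ctrl.get_state()["position"])
E
```

```text
blue 584 (np.int32(28), np.int32(27)) [285.8 216. ] [0.5882 0.106 ] edge [2.391752e+02 5.902000e-01 1.090000e-01]
terra 503 (np.int32(28), np.int32(27)) [329.3 220.1] [0.5758 0.0035] edge [4.018384e+02 5.788000e-01 6.500000e-03]
[ 1.0326e+00 -4.8220e-01  1.1610e-01 -3.0000e-04] [ 0.46134361 -0.31519215  0.23476642]
```

View pics/s16.png

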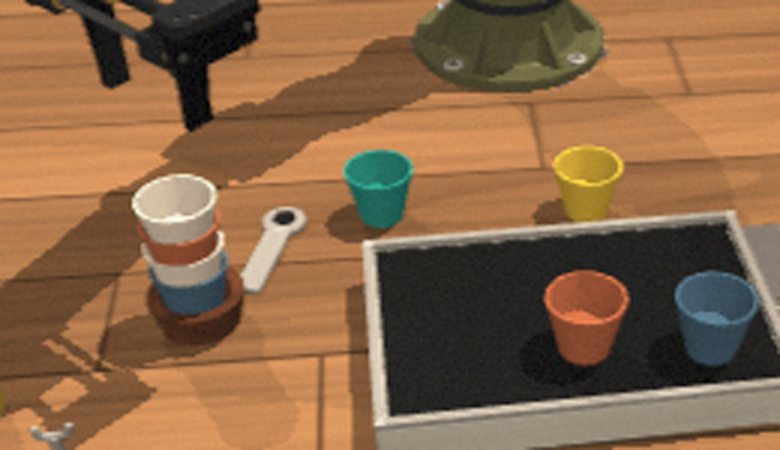

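Four are nested, stack straight at crop (185,245). Next is the far terracotta cup.

>>> {"name": "drive_tool", "arguments": {"rows": [[[0.2, -0.09, 0, 0, 0], [0.4, -0.18, 0, 0, 0], [0.6, -0.28, 0, 0, 0], [0.8, -0.37, 0, 0, 0], [1.0, -0.47, 0.05, 0, 0], [1.0, -0.482, 0.15, 0, 0], [1.0, -0.482, 0.17, 0, 0], [1.0, -0.482, 0.17, 0, 0], [1.0, -0.482, 0.17, 0, 0], [1.0, -0.482, 0.17, 0, 0]]]}}

```text
time: 40.2
position: [0.5729, -0.0029, 0.1865]
tool_rot: [2.904, 1.197, 0.003]
ft_force: [-0.3, 0.5, -0.1]
grip_width: 1.0
```

```bash
python3 - <<'E'
from h import *
d=grab("wrist","w17"); s=ctrl.get_state(); print(s["position"],s["time"])
T=(.5785,.006,.095)
print(proj(d,T),"wrist edge",circle_fit(d,proj(d,T),.095)); print(tool((*T[:2],.093),.785))
E
```

```text
[ 0.57276751 -0.00249006  0.18633973] 40.25
[325.13463471 242.68759585] wrist edge [5.336736e+02 5.795000e-01 6.000000e-03]
[ 0.0331 -0.007   0.3112 -0.0009]
```

View pics/w17.png

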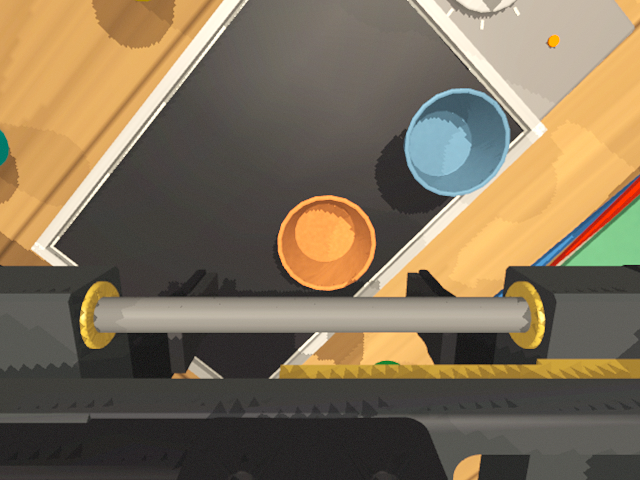

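>>> {"name": "drive_tool", "arguments": {"rows": [[[0.034, -0.006, 0.1, 0, 0], [0.034, -0.006, 0.2, 0, 0], [0.034, -0.006, 0.27, 0, 0], [0.034, -0.006, 0.311, 0, 0], [0.034, -0.006, 0.311, 0, 0], [0.034, -0.006, 0.311, 0, 100], [0.034, -0.006, 0.311, 0, 255], [0.034, -0.006, 0.311, 0, 255], [0.034, -0.006, 0.311, 0, 255], [0.034, -0.006, 0.311, 0, 255], [0.034, -0.006, 0.311, 0, 255]]], "grip_force": 15}}

```text
time: 41.62
position: [0.5786, 0.0067, 0.0926]
tool_rot: [2.903, 1.2, 0.001]
ft_force: [-1.7, -2.0, 4.9]
grip_width: 0.742
```

>>> {"name": "drive_tool", "arguments": {"rows": [[[0, 0, -0.08, 0, 255], [0, 0, -0.2, 0, 255], [0, 0, -0.36, 0, 255], [0, 0, -0.5, 0, 255], [0, 0, -0.52, 0, 255], [0, 0, -0.52, 0, 255]]]}}

```text
time: 42.38
position: [0.5779, 0.0074, 0.2469]
tool_rot: [-2.903, -1.2, 0.001]
ft_force: [-0.3, 0.2, -2.0]
grip_width: 0.742
```

```bash
python3 - <<'E'
from h import *
s=ctrl.get_state(); print(s["position"],s["grip_width"]*87,s["ft_force"])
print(tool((.463,-.3155,.24),.785))
E
```

```text
[0.57790363 0.00738453 0.24688713] 64.53652377511952 [-0.34249835  0.20278575 -2.02397015]
[-1.0313e+00  4.9140e-01  2.3000e-02 -2.0000e-04]
```

>>> {"name": "drive_tool", "arguments": {"rows": [[[-0.12, 0.06, 0, 0, 255], [-0.3, 0.14, 0, 0, 255], [-0.5, 0.24, 0, 0, 255], [-0.7, 0.34, 0, 0, 255], [-0.9, 0.43, 0, 0, 255], [-1.0, 0.491, 0, 0, 255], [-1.0, 0.491, 0, 0, 255], [-1.0, 0.491, 0, 0, 255], [-1.0, 0.491, 0, 0, 255]]]}}

```text
time: 43.5
position: [0.4704, -0.3071, 0.2468]
tool_rot: [-2.9, -1.203, 0.001]
ft_force: [-0.5, -0.3, -0.9]
grip_width: 0.744
```

>>> {"name": "drive_tool", "arguments": {"rows": [[[-0.031, 0, 0.05, 0, 255], [-0.031, 0, 0.12, 0, 255], [-0.031, 0, 0.12, 0, 255], [-0.031, 0, 0.12, 0, 255]]]}}

```text
time: 44.0
position: [0.4634, -0.3156, 0.2121]
tool_rot: [2.903, 1.201, 0.0]
ft_force: [0.3, 0.3, -1.5]
grip_width: 0.742
```

```bash
python3 - <<'E'
from h import *
chk("s18",.131); print(tool((.463,-.3155,.1525),.785))
E
```

```text
[ 0.46335838 -0.3156123   0.21214345] [ 0.30269081  0.29425255 -1.47200257] 64.53280414061445 44.0
[-9.000e-04 -2.200e-03  2.002e-01 -2.000e-04]
```

View pics/s18.png

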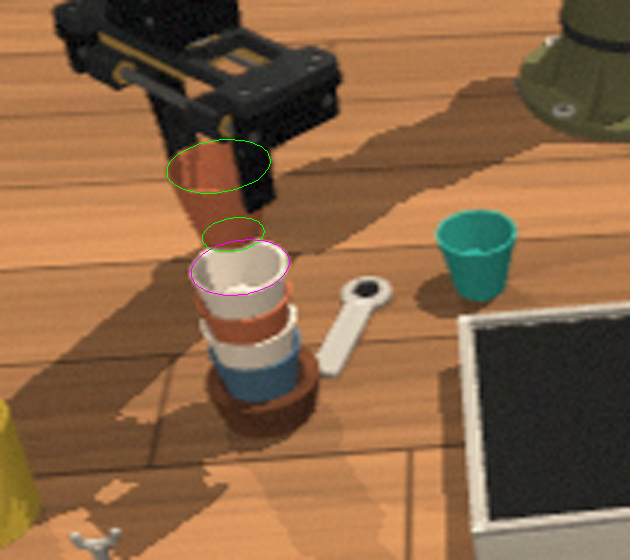

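The stack rim lies on the expected circle at 0.131 m. I lower.

>>> {"name": "drive_tool", "arguments": {"rows": [[[-0.001, -0.003, 0.05, 0, 255], [-0.001, -0.003, 0.1, 0, 255], [-0.001, -0.003, 0.15, 0, 255], [-0.001, -0.003, 0.185, 0, 255], [-0.001, -0.003, 0.197, 0, 255], [-0.001, -0.003, 0.197, 0, 255], [-0.001, -0.003, 0.197, 0, 255]]]}}

```text
time: 44.92
position: [0.4628, -0.3155, 0.1534]
tool_rot: [2.903, 1.2, 0.001]
ft_force: [-0.3, -0.7, -2.0]
grip_width: 0.746
```

>>> {"name": "drive_tool", "arguments": {"rows": [[[0, 0, 0.006, 0, 255], [0, 0, 0.01, 0, 255], [0, 0, 0.01, 0, 255]]]}}

```text
time: 45.3
position: [0.4628, -0.3156, 0.1506]
tool_rot: [2.903, 1.199, 0.002]
ft_force: [0.1, -0.3, 2.8]
grip_width: 0.744
```

>>> {"name": "drive_tool", "arguments": {"rows": [[[0, 0, 0, 0, 150], [0, 0, 0, 0, 0], [0, 0, 0, 0, 0], [0, 0, 0, 0, 0], [0, 0, 0, 0, 0], [0, 0, -0.08, 0, 0], [0, 0, -0.2, 0, 0], [0, 0, -0.33, 0, 0], [0, 0, -0.33, 0, 0], [0, 0, -0.33, 0, 0]]]}}

```text
time: 46.55
position: [0.4622, -0.315, 0.2483]
tool_rot: [-2.903, -1.2, 0.0]
ft_force: [-0.4, 0.6, 0.5]
grip_width: 1.003
```

```bash
python3 - <<'E'
from h import *
d=grab("top","t19"); find(d)
d=grab("scene"); cv2.imwrite("pics/s19.png",cv2.resize(d["img"][150:300,130:390],None,fx=3,fy=3,interpolation=2))
print(tool((.590,.109,.2),.785),ctrl.get_state()["position"])
E
```

```text
blue 584 (np.int32(28), np.int32(27)) [285.8 216. ] [0.5882 0.106 ] edge [2.400652e+02 5.902000e-01 1.090000e-01]
[ 1.300e+00 -6.981e-01  1.589e-01 -3.000e-04] [ 0.46179191 -0.31471495  0.24744772]
```

View pics/s19.png

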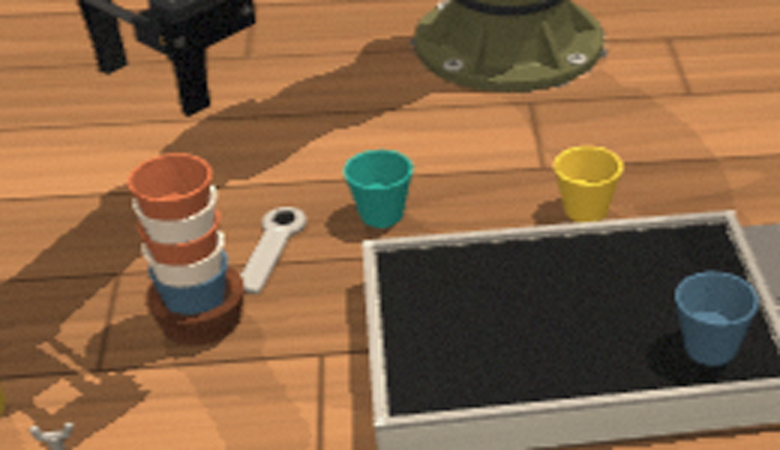

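Five are nested. Last is the blue cup at (0.590,0.109), in two moves.

>>> {"name": "drive_tool", "arguments": {"rows": [[[0.2, -0.1, 0, 0, 0], [0.4, -0.2, 0, 0, 0], [0.6, -0.31, 0, 0, 0], [0.8, -0.42, 0, 0, 0], [1.0, -0.55, 0, 0, 0], [1.0, -0.55, 0, 0, 0], [1.0, -0.55, 0, 0, 0]]]}}

```text
time: 47.52
position: [0.5579, 0.017, 0.2472]
tool_rot: [-2.899, -1.208, 0.004]
ft_force: [0.0, -0.4, 0.1]
grip_width: 1.0
```

```bash
python3 - <<'E'
from h import *
print(tool((.590,.109,.185),.785),ctrl.get_state()["position"])
E
```

```text
[ 0.2935 -0.1396  0.2073  0.0015] [0.55793174 0.01696208 0.24723575]
```

>>> {"name": "drive_tool", "arguments": {"rows": [[[0.15, -0.07, 0.05, 0, 0], [0.29, -0.138, 0.15, 0, 0], [0.29, -0.138, 0.2, 0, 0], [0.29, -0.138, 0.2, 0, 0], [0.29, -0.138, 0.2, 0, 0], [0.29, -0.138, 0.2, 0, 0]]]}}

```text
time: 48.28
position: [0.5914, 0.1027, 0.1902]
tool_rot: [2.904, 1.196, 0.003]
ft_force: [0.7, 0.2, -1.0]
grip_width: 0.998
```

```bash
python3 - <<'E'
from h import *
d=grab("wrist","w20"); s=ctrl.get_state(); print(s["position"],s["time"])
T=(.590,.109,.095)
print(proj(d,T),"wrist edge",circle_fit(d,proj(d,T),.095)); print(tool((*T[:2],.093),.785))
E
```

```text
[0.59129102 0.10302664 0.19009373] 48.325
[314.96789096 236.78032927] wrist edge [3.355679e+02 5.910000e-01 1.090000e-01]
[ 0.0104 -0.0175  0.3236 -0.0009]
```

View pics/w20.png

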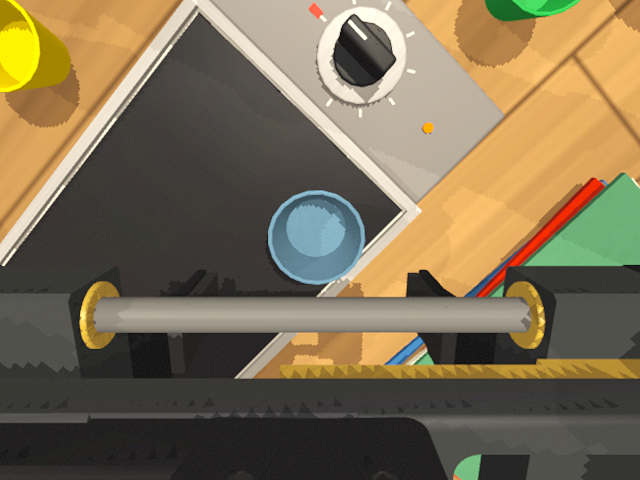

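>>> {"name": "drive_tool", "arguments": {"rows": [[[0.012, -0.017, 0.1, 0, 0], [0.012, -0.017, 0.2, 0, 0], [0.012, -0.017, 0.28, 0, 0], [0.012, -0.017, 0.322, 0, 0], [0.012, -0.017, 0.322, 0, 0], [0.012, -0.017, 0.322, 0, 100], [0.012, -0.017, 0.322, 0, 255], [0.012, -0.017, 0.322, 0, 255], [0.012, -0.017, 0.322, 0, 255], [0.012, -0.017, 0.322, 0, 255], [0.012, -0.017, 0.322, 0, 255]]], "grip_force": 15}}

```text
time: 49.7
position: [0.59, 0.1102, 0.0929]
tool_rot: [2.903, 1.2, 0.001]
ft_force: [-1.6, -1.6, 5.9]
grip_width: 0.726
```

>>> {"name": "drive_tool", "arguments": {"rows": [[[0, 0, -0.08, 0, 255], [0, 0, -0.2, 0, 255], [0, 0, -0.36, 0, 255], [0, 0, -0.5, 0, 255], [0, 0, -0.58, 0, 255], [0, 0, -0.58, 0, 255], [0, 0, -0.58, 0, 255]]]}}

```text
time: 50.58
position: [0.5889, 0.1103, 0.2642]
tool_rot: [-2.903, -1.2, 0.004]
ft_force: [-0.8, -0.2, -0.8]
grip_width: 0.727
```

```bash
python3 - <<'E'
from h import *
s=ctrl.get_state(); print(s["position"],s["grip_width"]*87,s["ft_force"])
print(tool((.463,-.3155,.26),.785))
E
```

```text
[0.58887852 0.11033507 0.26421345] 63.24508797605926 [-0.75451744 -0.21633458 -0.80314974]
[-1.2994e+00  7.0870e-01  1.6000e-02 -3.0000e-04]
```

>>> {"name": "drive_tool", "arguments": {"rows": [[[-0.12, 0.06, 0, 0, 255], [-0.3, 0.16, 0, 0, 255], [-0.5, 0.27, 0, 0, 255], [-0.7, 0.38, 0, 0, 255], [-0.9, 0.49, 0, 0, 255], [-1.0, 0.6, 0, 0, 255], [-1.0, 0.6, 0, 0, 255], [-1.0, 0.6, 0, 0, 255], [-1.0, 0.6, 0, 0, 255]]]}}

```text
time: 51.7
position: [0.5046, -0.2269, 0.2653]
tool_rot: [-2.9, -1.204, 0.001]
ft_force: [-0.6, -0.0, -0.6]
grip_width: 0.73
```

```bash
python3 - <<'E'
from h import *
s=ctrl.get_state(); print(s["position"],s["grip_width"]*87,s["ft_force"])
print(tool((.463,-.3155,.235),.785))
E
```

```text
[ 0.50460963 -0.22693958  0.26525068] 63.48636861293563 [-0.6403143  -0.03288808 -0.57750665]
[-0.3069  0.1104  0.1007  0.0006]
```

>>> {"name": "drive_tool", "arguments": {"rows": [[[-0.15, 0.05, 0, 0, 255], [-0.307, 0.11, 0, 0, 255], [-0.307, 0.11, 0.05, 0, 255], [-0.307, 0.11, 0.1, 0, 255], [-0.307, 0.11, 0.1, 0, 255], [-0.307, 0.11, 0.1, 0, 255]]]}}

```text
time: 52.45
position: [0.4633, -0.3161, 0.2363]
tool_rot: [-2.902, -1.204, -0.0]
ft_force: [0.5, 0.0, -1.5]
grip_width: 0.723
```

```bash
python3 - <<'E'
from h import *
chk("s21",.153); print(tool((.463,-.3155,.1745),.785))
E
```

```text
[ 0.46325802 -0.31611729  0.23625861] [ 0.46128128  0.0375275  -1.45145032] 62.88250738667774 52.45
[ 0.0018 -0.003   0.207   0.0003]
```

View pics/s21.png

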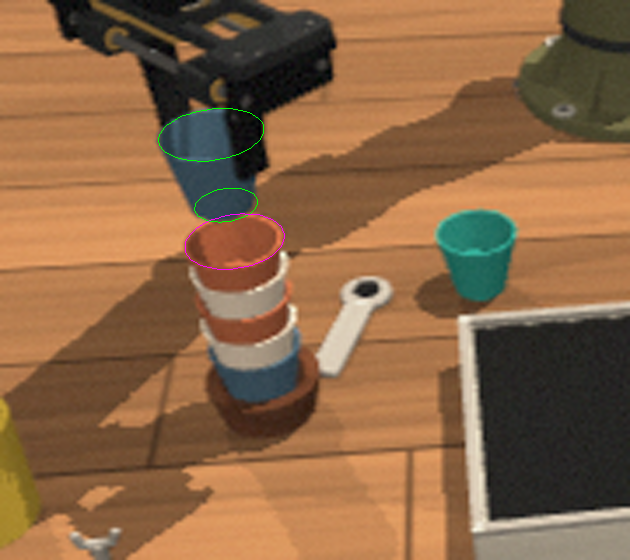

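Aligned: stack rim on the 0.153 m circle, held blue cup above it. I lower.

>>> {"name": "drive_tool", "arguments": {"rows": [[[0.001, -0.003, 0.05, 0, 255], [0.001, -0.003, 0.1, 0, 255], [0.001, -0.003, 0.15, 0, 255], [0.001, -0.003, 0.19, 0, 255], [0.001, -0.003, 0.203, 0, 255], [0.001, -0.003, 0.203, 0, 255], [0.001, -0.003, 0.203, 0, 255]]]}}

```text
time: 53.38
position: [0.4623, -0.3167, 0.1758]
tool_rot: [2.903, 1.2, 0.001]
ft_force: [-0.0, -0.3, -1.9]
grip_width: 0.723
```

>>> {"name": "drive_tool", "arguments": {"rows": [[[0, 0, 0.006, 0, 255], [0, 0, 0.01, 0, 255], [0, 0, 0.01, 0, 255]]]}}

```text
time: 53.75
position: [0.4624, -0.3167, 0.173]
tool_rot: [2.903, 1.2, 0.002]
ft_force: [0.2, 0.1, 2.8]
grip_width: 0.724
```

>>> {"name": "drive_tool", "arguments": {"rows": [[[0, 0, 0, 0, 150], [0, 0, 0, 0, 0], [0, 0, 0, 0, 0], [0, 0, 0, 0, 0], [0, 0, 0, 0, 0], [0, 0, -0.08, 0, 0], [0, 0, -0.2, 0, 0], [0, 0, -0.33, 0, 0], [0.2, -0.2, -0.35, 0, 0], [0.4, -0.4, -0.35, 0, 0], [0.5, -0.5, -0.35, 0, 0], [0.5, -0.5, -0.35, 0, 0], [0.5, -0.5, -0.35, 0, 0]]]}}

```text
time: 55.38
position: [0.4625, -0.1022, 0.2774]
tool_rot: [-2.9, -1.207, -0.001]
ft_force: [0.3, -0.9, -0.2]
grip_width: 1.0
```

```bash
python3 - <<'E'
from h import *
s=ctrl.get_state(); print(s["position"],s["time"],s["ft_force"])
dt=grab("top","t22"); ds=grab("scene","s22"); dw=grab("wrist","w22")
for k,z in enumerate([.065,.087,.109,.131,.153,.175]):
    print(z, circle_fit(dt,proj(dt,(.464,-.315,z)),z) if k==5 else "", circle_fit(ds,proj(ds,(.463,-.314,z)),z) if k==5 else "")
im=cv2.resize(ds["img"][140:300,120:300],None,fx=3.5,fy=3.5,interpolation=2); o=np.array([120,140])
for z in [.065,.087,.109,.131,.153,.175]:
    q=np.array([(proj(ds,(.463+.033*np.cos(a),-.3155+.033*np.sin(a),z))-o+.5)*3.5 for a in np.linspace(0,6.28,60)])
    cv2.polylines(im,[q.astype(np.int32)],True,(0,255,0),1)
cv2.imwrite("pics/s22c.png",im)
E
```

```text
[ 0.46247146 -0.10223123  0.27744732] 55.375 [ 0.25782602 -0.85195524 -0.21964044]
0.065  
0.087  
0.109  
0.131  
0.153  
0.175 [214.138   0.464  -0.317] [216.9465   0.464   -0.317 ]
```

View pics/s22c.png

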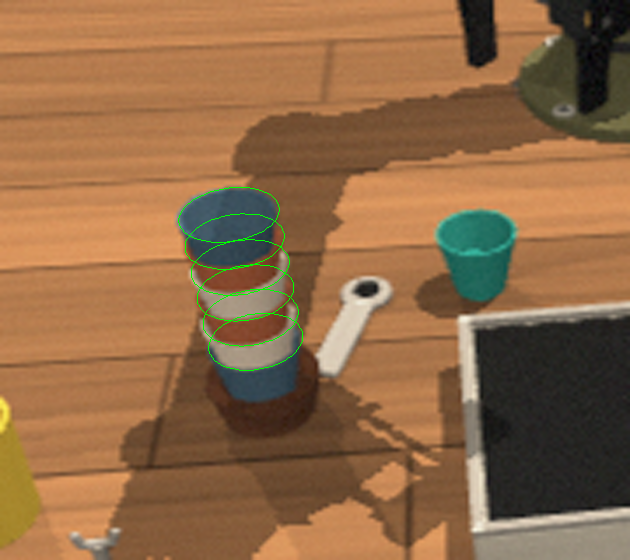

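View pics/t22.png

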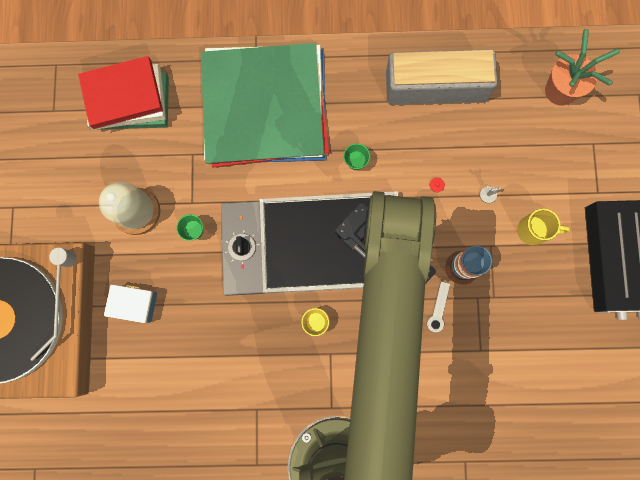

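View pics/s22.png

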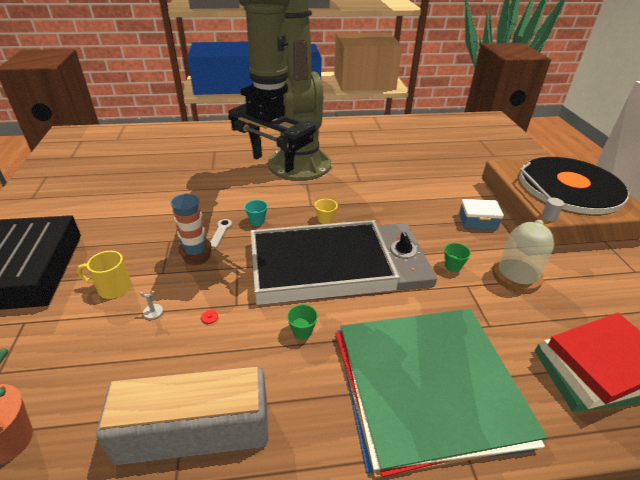

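All six rims lie on the circles expected at 22 mm spacing, and both cameras put the top rim at (0.464,-0.317), over the bowl. The bystanders sit where they began. One last crop of the dial.

```bash
python3 - <<'E'
import cv2
a=cv2.imread("pics/t22.png")[215:280,208:278]; b=cv2.imread("pics/s22.png")[215:285,365:440]
cv2.imwrite("pics/dial.png",cv2.hconcat([cv2.resize(a,(390,390),interpolation=2),cv2.resize(b,(390,390),interpolation=2)]))
E
```

```text
(no output)
```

View pics/dial.png

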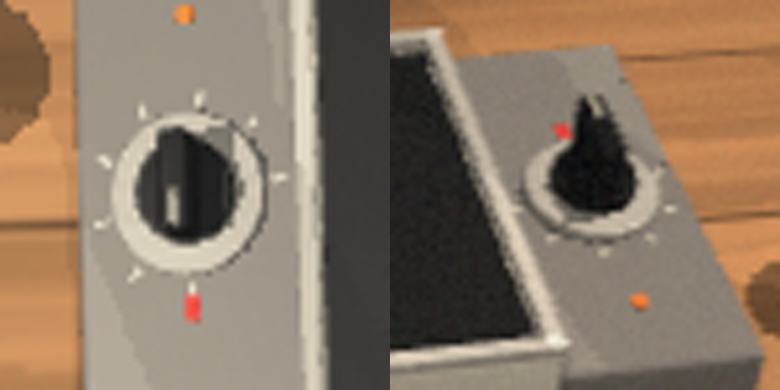

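```bash
python3 - <<'E'
from bench import ctrl
s=ctrl.get_state(); print(s["time"],s["qd"].round(3),s["ft_force"].round(1)); print(ctrl.close_job())
E
```

```text
55.525 [ 0.008  0.003  0.007 -0.002 -0.003  0.    -0.003] [-0.4 -1.1 -0.5]
the job is handed in; nothing more can be done
None
```

I turned the dial anticlockwise to its end stop with all six cups still on the plate. Then I nested the cups in the bowl, bottom to top: blue, white, terracotta, white, terracotta, blue. The job was handed in at 55.5 s.

**Last checks:**
- **Dial:** the moment at the stop rose to about 0.6 N m, and at the end the pointer faced the red mark. The angle itself was not read out; I estimate it within about 0.02 rad of off.
- **Stack:** in the scene camera all six rims lay on the circles expected at 22 mm spacing. Both fixed cameras put the top rim at (0.464, -0.317), over the bowl's centre. The last five cups each met resistance at the height expected for a full nest.
- **Surroundings:** the plate was empty, the gripper clear of everything, and the bystanders looked unmoved.

**Disagreement:** my first top-view method read cup positions about 3–4 mm off the wrist camera. An edge fit brought the two within about 1 mm, and I used it for the remaining picks.

**Not seen:** no cup was knocked aside before I picked it up, as far as the re-measurements showed.

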